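Fit the grinder's crank and run its spindle home

ROBOT

A 6-joint arm with a two-finger parallel gripper is mounted at the origin on the work surface. World frame = base frame: x ahead of the robot, y to its left, z up, the work surface at z = 0. Lengths are in mm, angles in rad, forces in N, time in s.
With the tool pointing down it reaches from about 325 to 850 mm from the base axis. Payload 15.5 kg.
Tool frame: the origin (TCP) lies midway between the tips of the shut fingers; the grasp point (between the pads) lies 19 mm behind it (env.tcp_to_grasp is the distance from the TCP to the grasp point, in mm); z points along the fingers, x is the direction in which the jaws open and shut, and the axes are right-handed (so a half turn about z gives the same grasp; the last joint's range is limited). The gripper opens to 91 mm and grips with 3 to 60 N. Pads are 32 mm wide; open, the fingers measure 118 mm over their backs; the gripper's body (76 mm by 178 mm) begins 60 mm behind the grasp point.
Start: joints at [1.117, 0.494, 1.345, -0, 1.302, -0.096], TCP at [219.465, 585.202, 213.915] pointing down, gripper open.
Joint ranges: [-2.91, 2.91], [-0.82, 2.16], [0.22, 2.67], [-1.22, 4.37], [0.12, 2.79], [-3.08, 3.08]. Speed limits (rad/s): [1.89, 1.89, 2.57, 3.01, 3.01, 3.01].

INTERFACE

Orientations are given as a unit quaternion [x, y, z, w].
In Python, from bench import readout, eyes, job, env gives the robot as it stands.
- The arm moves only by the tool step_arm, never from a script. Its arguments are lists of equal length, an entry for each row: "rotation": the turn, a rotation vector about the world's x, y, z in degrees, a list of three; "translation": the shift along the world's x, y, z in m, a list of three; "jaw": the opening, from -1 (shut) to 1 (fully open), so that 0 is half open. A call has 1 to 5 rows; each row is the pose to reach, as a shift and turn from the pose commanded when the call began; what a row does not reach only later rows make up. A row lasts 1/12 s, in which the tool goes at most 41.7 mm and 7.16 degrees, less where a joint would pass 70% of its speed; a pose out of reach is approached as far as the arm can. A call with a gripper value outside its range is refused whole. The fingers move at their own pace and stop on an object; "grip_force" is the grip in N (left out, the last holds). Time passes only in rows, so rows that repeat a pose let the fingers close. It gives the time, the measured TCP pose, the force and the opening at its end, in the units of the state.
- readout.state(): the state, without advancing time (a new reading comes with each control period).
- eyes.grab_frame(name): name is "scene" or "top" or "wrist"; returns (picture, depth): 480x640x3 uint8, red, green, blue; 480x640 float32, mm along the optical axis (not along the pixel's ray), 0 where there is no reading.
- eyes.camera_model(name): a dict with "K" (3x3 intrinsics, pixels), "rvec" (rotation vector, rad) and "tvec" (3), from world to camera coordinates, as OpenCV has them; the wrist camera has in their place "mount" (4x4, takes a point from camera to tool coordinates, whose origin is the TCP and whose axes are the tool frame's). Camera axes: x right, y down, z forward; pixel columns grow to the right and rows downward; lengths in mm; the calibration is good to about 2 mm. A picture is of the moment at which its call begins: read the wrist's pose just before it. camera_model takes no time and is no camera call.
- job.close_job(): hands the job in, once; it reports no verdict.
The state is a dict: "time_s": time; "joint_pos": joint angles; "joint_velocities": joint speeds; "joint_efforts": joint torques, N m; "tcp_pos": TCP position; "tool_rot": TCP orientation; "ft_force": force on the tool from outside, world axes, zero at the start; "moment": the same for the moment, N m; "gripper_width": finger opening in mm.
Only numpy, scipy, OpenCV 4.12 (cv2) and the standard library are available. Lean on these libraries where they do the work, as an engineer would, in place of code of your own. Each camera call takes 0.05 s, during which the arm holds its last target.

TASK

The stainless hand grinder has been cleaned and its spindle is only just started in the thread of the burr. Put the loose crank on the spindle's flat tang, fully down, and with its knob run the spindle down (clockwise from above) half a turn forward and a quarter turn back, again and again, so that old grounds cannot bind the thread, until you feel it come up snug on its washer; do not force it further. Let go, leaving the crank on, and leave the cup, jar and scraper alone.

Things in the scene. Friction and masses are not known exactly. Their poses are not given: they have to be found in the camera images.
- grinder: Stainless hand grinder standing upright, held fast in a heavy round bench stand (foot 120 mm across); it does not move. Tube 50 mm across; at the top a knurled hopper rim 54 mm across that ends 179 mm above the counter. Origin: on the counter, on the grinder's axis; z up.
- spindle (a joint): How far the spindle has been turned, rad: 0 as found, growing clockwise seen from above. It sinks 6 mm a turn and rises when turned back; it stays where it is left. The dry thread drags evenly with 0.4 N m either way (4 to 5 N at the crank's knob). Between 5.0 and 6.05 rad (differs each time, cannot be seen) its shoulder meets the washer and the torque needed to go on begins to rise.
- tang (a point): Top centre of the spindle's flat steel drive tang, which stands up in the middle of the hopper: 30 mm long (along its x), 8 mm thick (y), 16 mm high, on a thin round shaft on the grinder's axis. As found it is 205 mm above the counter, and it sinks with the spindle. Its axes turn with the spindle; z up.
- rim (a point): Centre of the top of the fixed hopper rim, on the grinder's axis, 179 mm above the counter. The crank's lid hangs 7 mm above it when first fitted, about 1 to 2 mm with the spindle home.
- crank_slot (a point): Centre of the ceiling of the slot in the crank's hub, 19 mm above the lid's underside; meets the tang's top when the crank is fully down. The slot opens downwards, 31.5 mm along the crank's x by 9.5 mm along y, with chamfered mouth, 14 mm deep; below it the lid has a round hole of 34 mm. It fits the tang two ways, half a turn apart.
- crank: The loose crank, about 160 g, lying lid down: round steel lid 48 mm across, 5 mm thick; on it the hub, 40 mm along x by 20 mm along y, from 5 to 25 mm height, to be gripped across y from above; a flat arm 14 mm wide along +x at 19 to 24 mm height, ending 88 mm out. Origin: centre of the lid's underside, on the slot's axis; z up.
- crank_knob (a point): Middle of the crank's upright wooden knob, 80 mm along +x from the crank's axis, 40 mm above the lid's underside. The knob is 22 mm across and stands 31 mm high on the arm (24 to 55 mm above the lid's underside); it spins freely on its pin, so it can be gripped from above and led round in a circle.
- washer_seat (a point): Nylon thrust washer inside the tube, out of sight, on the axis about 130 mm above the counter. Once met it pushes back about 160 N per rad of further turning and rubs, so that the force needed at the knob grows by roughly 10 N per rad. Snug is a push of 40 to 100 N: 0.25 to 0.6 rad past first touch, some 2.5 to 6.5 N more at the knob than before. Above 100 N it is crushed.
- dosing_cup: Bystander: black plastic dosing cup, open at the top, 58 mm across, 50 mm high. Origin: centre of its underside.
- jar: Bystander: glass coffee jar with a bamboo lid, 84 mm across, 126 mm high. Origin: centre of its underside.
- scraper: Bystander: small red silicone scraper, flat on the counter, 75 x 58 mm, about 10 mm high. Origin: centre of its underside.
Not all that is in view belongs to the job. What is meant by the crank is not green, and is the smaller of those in its own colour.

How it is judged (in metres and radians):
On the way, in this order (a step that is already met when the one before it is completed fails the run):
1. the crank is fully down on the tang (slot ceiling within 2.5 mm of the tang's top, within 3 mm sideways, level within 0.08 rad) (z of crank_slot in the frame of tang below 0.0025 m and horizontal distance between crank_slot and tang below 0.003 m and angle between crank's own z axis and vertical below 0.08 rad), for 0.2 s.
2. the spindle stands half a turn forward (3.14 rad, give or take 0.55), and halts there (value of joint spindle between 2.59 and 3.69 rad and velocity of joint spindle between -0.5 and 0.5 rad/s), for 0.1 s.
3. it has been backed off a quarter turn (to 1.57 rad, give or take 0.55), and halts there (value of joint spindle between 1.02 and 2.12 rad and velocity of joint spindle between -0.5 and 0.5 rad/s), for 0.1 s.
4. half a turn forward again (4.71 rad, give or take 0.55), and halts there (value of joint spindle between 4.16 and 5.26 rad and velocity of joint spindle between -0.5 and 0.5 rad/s), for 0.1 s.
5. a quarter turn back again (3.14 rad, give or take 0.55), and halts there (all of step 2), for 0.1 s.
6. the spindle bears on its washer with more than 40 N (contact force between spindle and washer_seat above 40 N), for 0.2 s.
At the end, for the whole second after the job is handed in: The spindle bears on its washer with 40 to 100 N, and the crank is still fully down on the tang (within 2.5 mm, within 3 mm sideways, level within 0.08 rad), let go and at rest (all of step 1 and contact force between spindle and washer_seat between 40 and 100 N and linear speed of crank below 0.02 m/s and contact force between the fingers and crank below 0.1 N); the robot touches nothing.
It fails at once if the washer is crushed (spindle on washer above 100 N) (contact force between spindle and washer_seat above 100 N).
It fails at once if the dosing cup, jar or scraper is moved by more than 20 mm (distance of any of dosing_cup, jar, scraper from where it was at the start of the episode above 0.02 m).
It also fails if it takes over 72 s, if anything falls off the work surface, if the arm or the gripper's body presses on something with over 40 N, if the wrist force passes 120 N, or if a joint passes its speed limit or range.

## Working session

There is one attempt and no reset: what is moved stays moved. The work goes in short steps, Python scripts to look and compute and a tool call to move; the robot and the scene stay as the last step left them, time stands still between calls to the robot, and variables do not carry over. Pictures are saved under pics/ and viewed, and the job is handed in when it is done.

Besides the shell and the picture viewer there is one more tool, called after ">>>" by a JSON object that holds its "op" and its "data". step_arm: Moves the arm, as the interface text tells. Its arguments: {"type":"object","properties":{"rotation":{"type":"array","items":{"type":"array","items":{"type":"number"}}},"translation":{"type":"array","items":{"type":"array","items":{"type":"number"}}},"jaw":{"type":"array","items":{"type":"number"}},"grip_force":{"type":"number"}},"required":["rotation","translation","jaw"]}

```bash
mkdir -p pics; ls; cat > h.py <<'E'
import numpy as np, cv2
from bench import readout, eyes, job, env
def save(n,f):
    p,d=eyes.grab_frame(n); cv2.imwrite(f'pics/{f}.png',p[:,:,::-1]); np.savez(f'pics/{f}.npz',p=p,d=d); return p,d
E
python3 - <<'E'
from h import *
print(readout.state()); 
for n in ("scene","top"):
    save(n,n+"0"); print(eyes.camera_model(n))
print(eyes.camera_model("wrist"),env.tcp_to_grasp)
E
```

```text
pics
{'time_s': 0.0, 'joint_pos': array([ 1.11649326e+00,  4.94165993e-01,  1.34613323e+00,  1.41298941e-05,
        1.30250708e+00, -9.55083363e-02]), 'joint_velocities': array([ 8.40952890e-04,  4.43261870e-04, -8.84338844e-05, -1.09554857e-03,
       -2.24070204e-03, -1.57920905e-03]), 'joint_efforts': array([-3.47187051e-03, -8.78837371e+01, -3.81848609e+01,  7.06536882e-02,
        5.35457139e-02, -8.90998422e-05]), 'tcp_pos': array([219.29454129, 584.85529858, 213.34824817]), 'tool_rot': array([ 8.21933386e-01,  5.69583304e-01, -5.32784267e-04,  2.90555745e-04]), 'ft_force': array([0.48423194, 0.30959292, 0.30898069]), 'moment': array([-0.00450358, -0.00864683,  0.01577554]), 'gripper_width': 91.57438741241103}
{'K': array([[564.97910983,   0.        , 315.27921363],
       [  0.        , 564.97910983, 228.58829633],
       [  0.        ,   0.        ,   1.        ]]), 'rvec': array([ 1.8904236 ,  1.52138405, -0.66753942]), 'tvec': array([ -94.78479031, -239.49106518, 1535.06690183])}
{'K': array([[578.94698703,   0.        , 332.85420935],
       [  0.        , 578.94698703, 243.62262177],
       [  0.        ,   0.        ,   1.        ]]), 'rvec': array([ 2.18908505, -2.19140241,  0.12431354]), 'tvec': array([ -18.9090588 ,  521.06597165, 1329.74494165])}
{'K': array([[346.5864527 ,   0.        , 317.35984806],
       [  0.        , 346.5864527 , 239.65534398],
       [  0.        ,   0.        ,   1.        ]]), 'mount': array([[ 9.99999841e-01,  4.80216878e-04,  2.94019922e-04,
        -7.83023749e-01],
       [-5.38653391e-04,  9.67970655e-01,  2.51062783e-01,
        -7.10782008e+01],
       [-1.64038071e-04, -2.51062902e-01,  9.67970760e-01,
        -1.70397313e+02],
       [ 0.00000000e+00,  0.00000000e+00,  0.00000000e+00,
         1.00000000e+00]])} 18.8
```

View pics/scene0.png

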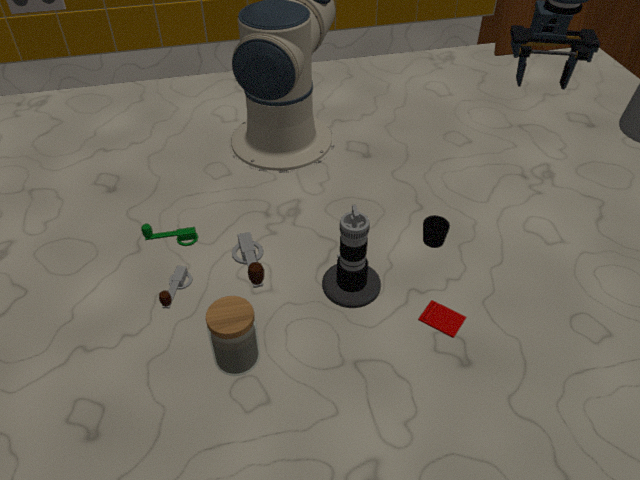

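View pics/top0.png

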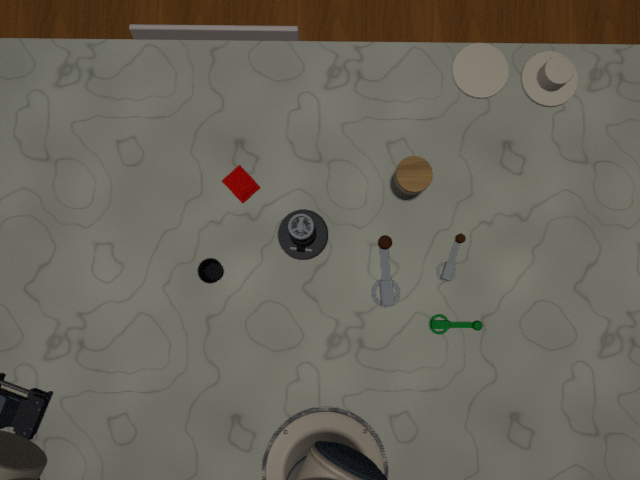

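The top view shows the smaller silver crank, which is the target, with its hub near (447,272) and knob at (460,238). A larger silver decoy is at (385,290) and a green one at (440,324). The grinder is at (303,233), the cup at (210,270), the scraper at (241,184) and the jar at (412,178).

```bash
cat >> h.py <<'E'
from scipy.spatial.transform import Rotation as R
def cam(n,st=None):
    m=eyes.camera_model(n); K=m['K']
    if n=='wrist':
        T=np.eye(4); T[:3,:3]=R.from_quat(st['tool_rot']).as_matrix(); T[:3,3]=st['tcp_pos']; M=T@m['mount']
        return K,M[:3,:3],M[:3,3]
    Rm=cv2.Rodrigues(np.array(m['rvec']))[0]; return K,Rm.T,-Rm.T@m['tvec']
def cast(c,uv,z):
    K,Rw,o=c; uv=np.atleast_2d(uv).astype(float)
    d=np.c_[(uv[:,0]-K[0,2])/K[0,0],(uv[:,1]-K[1,2])/K[1,1],np.ones(len(uv))]@Rw.T
    return o+d*((z-o[2])/d[:,2])[:,None]
def cloud(c,d):
    K,Rw,o=c; v,u=np.mgrid[:d.shape[0],:d.shape[1]]
    P=np.stack([(u-K[0,2])/K[0,0]*d,(v-K[1,2])/K[1,1]*d,d],-1)@Rw.T+o
    P[d<=0]=np.nan; return P
E
python3 - <<'E'
from h import *
f=np.load('pics/top0.npz'); c=cam('top'); P=cloud(c,f['d']); print(c[2])
for n,u,v,z in [('hub',447,274,25),('knob',460,238,55),('bighub',387,292,25),('bigknob',385,242,60),('grinder',301,227,190),('jar',413,173,126),('cup',210,270,50),('scr',241,184,10)]:
    print(n,cast(c,(u,v),z).round(0),P[v,u].round(0))
x,y,w,h=425,220,50,75
im=f['p'][y:y+h,x:x+w,::-1]; a=cv2.resize(im,None,fx=8,fy=8,interpolation=cv2.INTER_NEAREST)
im=f['p'][195:270,265:340,::-1]; b=cv2.resize(im,None,fx=5.33,fy=8,interpolation=cv2.INTER_NEAREST)
cv2.imwrite('pics/crop1.png',np.hstack([a,b]))
E
```

```text
[ 404.6932147    17.44247055 1369.67443991]
hub [[ 450. -286.   25.]] [ 450. -287.   21.]
knob [[ 531. -311.   55.]] [ 531. -309.   61.]
bighub [[ 408. -145.   25.]] [ 408. -144.   32.]
bigknob [[ 522. -137.   60.]] [ 520. -135.   75.]
grinder [[541.  50. 190.]] [539.  50. 202.]
jar [[ 667. -192.  126.]] [ 667. -192.  127.]
cup [[459. 260.  50.]] [461. 269.   3.]
scr [[664. 198.  10.]] [666. 199.   2.]
```

View pics/crop1.png

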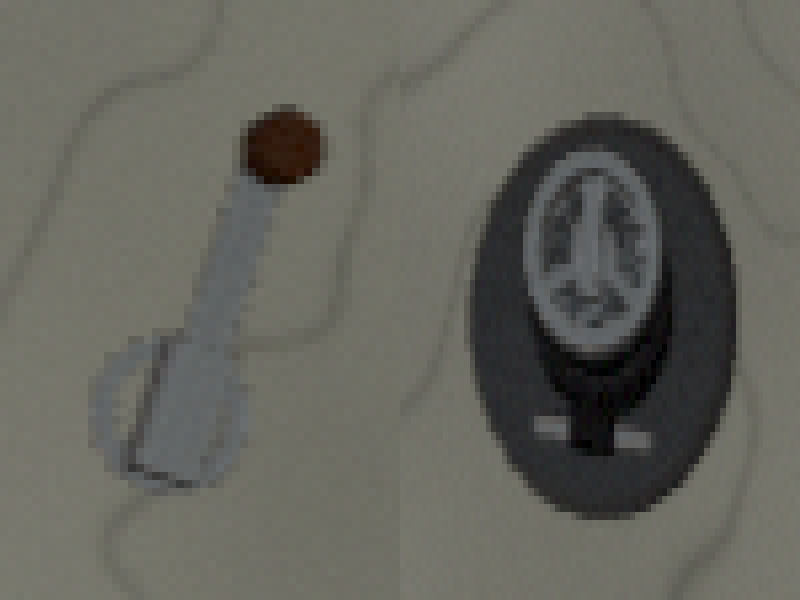

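>>> {"op": "step_arm", "data": {"rotation": [[0, 0, 5], [0, 0, 10], [0, 0, 15], [0, 0, 20], [0, 0, 20.6]], "translation": [[0.02, -0.033, 0.015], [0.04, -0.066, 0.03], [0.06, -0.1, 0.045], [0.08, -0.133, 0.06], [0.1, -0.166, 0.087]], "jaw": [1, 1, 1, 1, 1]}}

```text
time_s: 0.52
tcp_pos: [317.1, 420.5, 296.9]
tool_rot: [0.705, 0.709, -0.002, 0.0]
ft_force: [1.0, 1.0, -0.2]
gripper_width: 90.9
```

>>> {"op": "step_arm", "data": {"rotation": [[0, 0, 0], [0, 0, 0], [0, 0, 0], [0, 0, 0], [0, 0, 0]], "translation": [[0.02, -0.033, 0], [0.04, -0.066, 0], [0.06, -0.1, 0], [0.08, -0.133, 0], [0.1, -0.166, 0]], "jaw": [1, 1, 1, 1, 1]}}

```text
time_s: 0.93
tcp_pos: [417.4, 255.4, 297.6]
tool_rot: [0.707, 0.707, -0.0, -0.0]
ft_force: [1.5, 1.2, -0.7]
gripper_width: 91.3
```

>>> {"op": "step_arm", "data": {"rotation": [[0, 0, 0], [0, 0, 0], [0, 0, 0], [0, 0, 0], [0, 0, 0]], "translation": [[0.02, -0.033, 0], [0.04, -0.066, 0], [0.06, -0.1, 0], [0.08, -0.133, 0], [0.1, -0.166, 0]], "jaw": [1, 1, 1, 1, 1]}}

```text
time_s: 1.35
tcp_pos: [517.5, 89.3, 297.5]
tool_rot: [0.707, 0.707, -0.0, -0.0]
ft_force: [1.7, 0.6, 0.6]
gripper_width: 91.3
```

>>> {"op": "step_arm", "data": {"rotation": [[0, 0, 0], [0, 0, 0], [0, 0, 0]], "translation": [[0.022, -0.037, 0], [0.022, -0.037, 0], [0.022, -0.037, 0]], "jaw": [1, 1, 1]}}

```text
time_s: 1.6
tcp_pos: [539.6, 52.3, 297.0]
tool_rot: [0.708, 0.706, -0.0, -0.0]
ft_force: [0.7, 0.5, 0.9]
gripper_width: 90.9
```

```bash
python3 - <<'E'
from h import *
st=readout.state(); np.save('pics/w1st.npy',st,allow_pickle=True); save('wrist','w1'); print(st['tcp_pos'],st['tool_rot'],st['joint_pos'])
E
```

```text
[539.63706408  52.31908171 297.04827453] [ 7.07988868e-01  7.06223441e-01 -3.54242798e-04 -2.96369168e-04] [-1.34405973e-02  3.02803316e-01  1.42495133e+00 -9.42019467e-05
  1.41475704e+00 -1.58172555e+00]
```

View pics/w1.png

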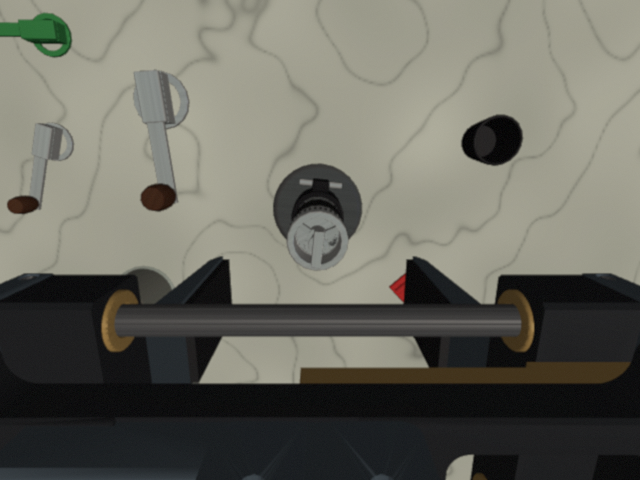

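The wrist view shows the grinder rim at (318,238) with the tang as a bright bar near (318,248), along image rows. I'll measure it next.

```bash
python3 - <<'E'
from h import *
f=np.load('pics/w1.npz'); st=np.load('pics/w1st.npy',allow_pickle=True).item(); c=cam('wrist',st); P=cloud(c,f['d'])
cv2.imwrite('pics/crop2.png',cv2.resize(f['p'][195:285,268:368,::-1],None,fx=6,fy=6,interpolation=cv2.INTER_NEAREST))
Q=P[195:285,268:368]; q=Q.reshape(-1,3)
m=(q[:,2]>196)&(q[:,2]<215); t=q[m]; print(m.sum(),t.mean(0),np.median(t[:,2]))
uv=np.argwhere(m.reshape(90,100))[:,::-1].astype(np.float32); print(cv2.minAreaRect(uv)); 
print(cv2.minAreaRect(t[:,:2].astype(np.float32)))
m=(q[:,2]>174)&(q[:,2]<184); t=q[m]; print('rim',m.sum(),np.median(t[:,2]),cv2.minEnclosingCircle(t[:,:2].astype(np.float32)))
E
```

```text
390 [543.55276486  51.63483752 204.35824856] 204.5525111940854
((49.17821502685547, 53.21782302856445), (10.149378776550293, 38.4084358215332), 5.710593223571777)
((544.5030517578125, 51.57929992675781), (7.924996376037598, 30.32784652709961), 84.09236907958984)
rim 1189 178.47304300412628 ((544.5889892578125, 51.52540588378906), 27.073083877563477)
```

View pics/crop2.png

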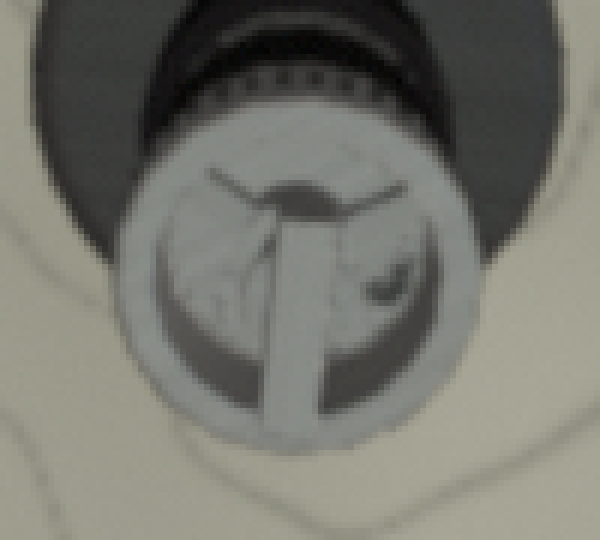

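>>> {"op": "step_arm", "data": {"rotation": [[0, 0, -4], [0, 0, -8], [0, 0, -12], [0, 0, -17], [0, 0, -17]], "translation": [[-0.01, -0.038, -0.01], [-0.02, -0.076, -0.02], [-0.03, -0.114, -0.03], [-0.04, -0.152, -0.04], [-0.05, -0.19, -0.05]], "jaw": [0.6, 0.6, 0.6, 0.6, 0.6]}}

```text
time_s: 2.07
tcp_pos: [488.0, -135.7, 247.4]
tool_rot: [0.805, 0.594, 0.0, -0.0]
ft_force: [1.1, 0.3, 0.2]
gripper_width: 73.1
```

>>> {"op": "step_arm", "data": {"rotation": [[0, 0, 0], [0, 0, 0], [0, 0, 0], [0, 0, 0], [0, 0, 0]], "translation": [[-0.01, -0.034, -0.02], [-0.02, -0.068, -0.04], [-0.03, -0.102, -0.06], [-0.04, -0.15, -0.09], [-0.04, -0.15, -0.097]], "jaw": [0.6, 0.6, 0.6, 0.6, 0.6]}}

```text
time_s: 2.48
tcp_pos: [448.0, -287.8, 149.3]
tool_rot: [0.804, 0.595, -0.0, -0.0]
ft_force: [0.5, -0.1, 0.3]
gripper_width: 73.1
```

>>> {"op": "step_arm", "data": {"rotation": [[0, 0, 0], [0, 0, 0]], "translation": [[0, 0, 0], [0, 0, 0]], "jaw": [0.6, 0.6]}}

```text
time_s: 2.65
tcp_pos: [448.7, -284.7, 150.2]
tool_rot: [0.804, 0.595, -0.0, -0.001]
ft_force: [-0.2, 1.5, 0.2]
gripper_width: 73.0
```

```bash
python3 - <<'E'
from h import *
st=readout.state(); np.save('pics/w2st.npy',st,allow_pickle=True); save('wrist','w2'); print(st['tcp_pos'],st['tool_rot'],st['joint_pos'])
E
```

```text
[ 448.68395849 -284.67402933  150.15465703] [ 8.03695822e-01  5.95039455e-01 -1.13920696e-04 -1.02982558e-03] [-6.77975647e-01  4.39968533e-01  1.65239737e+00  3.45714498e-04
  1.05127714e+00 -1.95277786e+00]
```

View pics/w2.png

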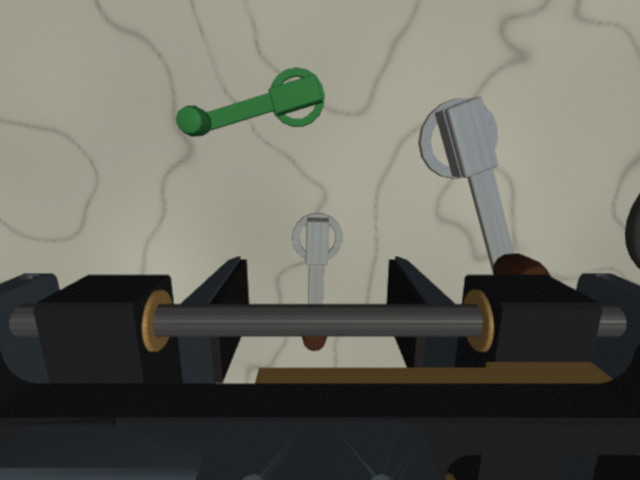

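The hub of the small crank is at (317,240), and its arm runs straight down the image toward the knob at (315,342), between the fingers. Next I'll measure the hub and lid.

```bash
python3 - <<'E'
from h import *
f=np.load('pics/w2.npz'); st=np.load('pics/w2st.npy',allow_pickle=True).item(); c=cam('wrist',st); P=cloud(c,f['d'])
cv2.imwrite('pics/crop3.png',cv2.resize(f['p'][205:305,280:360,::-1],None,fx=6,fy=6,interpolation=cv2.INTER_NEAREST))
Q=P[200:303,270:365]; q=Q.reshape(-1,3)
print(np.histogram(q[:,2],bins=np.arange(-4,60,2)))
m=(q[:,2]>16)&(q[:,2]<30); t=q[m]; 
print(m.sum(),np.median(t[:,2]))
# hub vs arm
d=np.array([np.cos(np.radians(-17)),np.sin(np.radians(-17))]); a=(t[:,:2]-[450,-286])@d; n=(t[:,:2]-[450,-286])@[-d[1],d[0]]
for lo in range(-30,70,4):
    s=(a>=lo)&(a<lo+4)
    if s.sum(): print(lo,s.sum(),n[s].min().round(1),n[s].max().round(1),np.median(n[s]).round(1),np.median(t[s,2]).round(1))
m=(q[:,2]>2.5)&(q[:,2]<9); t=q[m]; print('lid',m.sum(),np.median(t[:,2]),cv2.minEnclosingCircle(t[:,:2].astype(np.float32)))
m=(q[:,2]>2.5); t=q[m]
E
```

```text
(array([  66, 5033, 2304,  165,  544,   22,   14,    5,   10,    9,    9,
         17,   11,  578,  944,   24,    0,    0,    0,    0,    0,    0,
          0,    0,    0,    0,    0,    0,    0,    0,    0]), array([-4, -2,  0,  2,  4,  6,  8, 10, 12, 14, 16, 18, 20, 22, 24, 26, 28,
       30, 32, 34, 36, 38, 40, 42, 44, 46, 48, 50, 52, 54, 56, 58]))
1583 24.249403224698767
-14 113 -8.9 9.9 0.0 24.1
-10 98 -9.7 9.7 0.9 24.7
-6 107 -9.7 9.7 0.0 24.5
-2 94 -9.7 9.8 0.0 24.7
2 107 -9.7 9.8 0.0 24.5
6 97 -9.7 9.9 0.0 24.7
10 94 -9.8 9.9 0.0 24.7
14 98 -9.8 9.0 -0.4 24.8
18 92 -9.8 9.0 -0.4 24.9
22 88 -9.8 9.1 -0.4 24.5
26 66 -8.9 8.1 -0.8 23.8
30 59 -7.2 5.5 -0.8 23.9
34 62 -7.2 5.5 -0.8 23.7
38 60 -7.3 5.6 -0.8 23.8
42 66 -8.2 5.6 -0.8 23.6
46 64 -8.2 5.6 -1.8 23.6
50 64 -8.2 5.6 -1.8 23.6
54 60 -8.2 4.7 -1.3 23.8
58 61 -8.3 4.7 -1.8 23.8
62 33 -8.3 4.7 -1.8 23.5
lid 726 4.612009977750745 ((454.98291015625, -295.7767333984375), 35.648719787597656)
```

View pics/crop3.png

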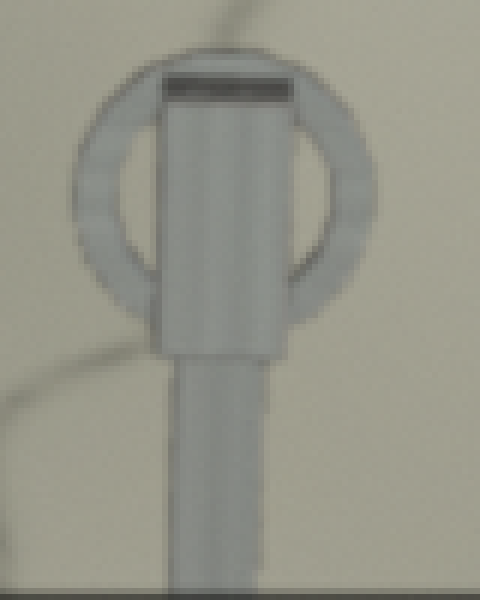

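```bash
python3 - <<'E'
from h import *
f=np.load('pics/w2.npz'); st=np.load('pics/w2st.npy',allow_pickle=True).item(); c=cam('wrist',st); P=cloud(c,f['d'])
print(cast(c,(317.4,238.2),5))
q=P[200:303,270:365].reshape(-1,3); t=q[(q[:,2]>20)&(q[:,2]<30)][:,:2]
hubm=np.linalg.norm(t-[456,-288],axis=1)<22.0; r=cv2.minAreaRect(t[hubm].astype(np.float32)); print(r)
a=(t-[450,-286])@np.array([.956,-.292]); arm=t[a>30]; v=cv2.fitLine(arm.astype(np.float32),cv2.DIST_L2,0,.01,.01).ravel(); print(np.degrees(np.arctan2(v[1],v[0])),v)
print('perp offset of 456.2,-287.9 from arm line', np.cross(v[:2],np.array([456.2,-287.9])-v[2:]))
# lid via raw color/height: points 3..7 in ring
l=q[(q[:,2]>3)&(q[:,2]<7)][:,:2]; l=l[np.linalg.norm(l-[456,-288],axis=1)<27]
A=np.c_[l,np.ones(len(l))]; h=cv2.convexHull(l.astype(np.float32)).reshape(-1,2)
print(len(l),cv2.minEnclosingCircle(l.astype(np.float32)), cv2.fitEllipse(h))
print(R.from_quat(st['tool_rot']).as_matrix().round(4))
K=c[0]
# knob in this view
im=f['p'].astype(int); m=((im[:,:,0]-im[:,:,2]>25)&(im[:,:,0]<120)); m[:325]=0;m[365:]=0;m[:,:290]=0;m[:,345:]=0
uv=np.argwhere(m); print(len(uv),uv.mean(0)[::-1],uv.min(0),uv.max(0),cast(c,uv.mean(0)[::-1],50))
E
```

```text
[[ 457.19902651 -287.75835105    5.        ]]
((457.1170654296875, -288.10418701171875), (19.644060134887695, 40.75048828125), 72.6739501953125)
-19.630188 [ 9.4188058e-01 -3.3594793e-01  4.9462408e+02 -3.0098502e+02]
perp offset of 456.2,-287.9 from arm line -0.5839692865905644
699 ((456.6416015625, -287.9328918457031), 23.816373825073242) ((456.6880187988281, -288.10369873046875), (47.01890563964844, 47.1893424987793), 91.62150573730469)
[[ 0.2919  0.9565 -0.0014]
 [ 0.9565 -0.2919  0.0015]
 [ 0.001  -0.0018 -1.    ]]
231 [313.93073593 342.27272727] [337 304] [349 324] [[ 535.06025386 -314.69455545   50.        ]]<stdin>:7: DeprecationWarning: Arrays of 2-dimensional vectors are deprecated. Use arrays of 3-dimensional vectors instead. (deprecated in NumPy 2.0)
```

>>> {"op": "step_arm", "data": {"rotation": [[0, 0, -1.6], [0, 0, -1.6], [0, 0, -1.6], [0, 0, -1.6], [0, 0, -1.6]], "translation": [[0.008, -0.003, -0.03], [0.008, -0.003, -0.07], [0.008, -0.003, -0.11], [0.008, -0.003, -0.13], [0.008, -0.003, -0.13]], "jaw": [0.4, 0.4, 0.4, 0.4, 0.4]}}

```text
time_s: 3.12
tcp_pos: [456.2, -285.9, 18.1]
tool_rot: [0.811, 0.585, -0.001, -0.002]
ft_force: [-1.4, 0.7, -0.2]
gripper_width: 63.8
```

```bash
python3 - <<'E'
from h import *
st=readout.state(); print(st['tcp_pos'],R.from_quat(st['tool_rot']).as_matrix()[:,0],st['ft_force'])
E
```

```text
[ 456.16416375 -285.92780965   18.12027727] [0.31636927 0.94863432 0.00184463] [-1.36897844  0.67894436 -0.16839039]
```

>>> {"op": "step_arm", "data": {"rotation": [[0, 0, 0], [0, 0, 0], [0, 0, 0], [0, 0, 0]], "translation": [[0.0006, -0.002, -0.006], [0.0006, -0.002, -0.01], [0.0006, -0.002, -0.01], [0.0006, -0.002, -0.01]], "jaw": [0.2, 0, -0.2, -0.2], "grip_force": 25}}

```text
time_s: 3.45
tcp_pos: [458.4, -291.1, 12.0]
tool_rot: [0.812, 0.584, 0.0, 0.001]
ft_force: [-0.1, 0.1, -0.1]
gripper_width: 40.2
```

>>> {"op": "step_arm", "data": {"rotation": [[0, 0, 0], [0, 0, 0], [0, 0, 0], [0, 0, 0], [0, 0, 0]], "translation": [[0, 0, 0], [0, 0, 0], [0, 0, 0], [0, 0, 0], [0, 0, 0]], "jaw": [-0.5, -0.7, -0.9, -0.9, -0.9]}}

```text
time_s: 3.87
tcp_pos: [457.8, -290.9, 11.2]
tool_rot: [0.812, 0.584, 0.0, 0.0]
ft_force: [-0.1, 0.9, 7.7]
gripper_width: 19.7
```

```bash
python3 - <<'E'
from h import *
st=readout.state(); print(st['tcp_pos'],R.from_quat(st['tool_rot']).as_matrix()[:,0],st['ft_force'],st['gripper_width'])
E
```

```text
[ 457.82646287 -290.91189752   11.16829461] [ 3.18403288e-01  9.47955343e-01 -1.15344652e-04] [-0.07086387  0.90849468  7.67007382] 19.680515839324727
```

>>> {"op": "step_arm", "data": {"rotation": [[0, 0, 0], [0, 0, 0], [0, 0, 0], [0, 0, 0], [0, 0, 0]], "translation": [[0, 0, 0.02], [0, 0, 0.05], [0, 0, 0.09], [0, 0, 0.13], [0, 0, 0.17]], "jaw": [-0.9, -0.9, -0.9, -0.9, -0.9]}}

```text
time_s: 4.28
tcp_pos: [457.1, -290.4, 182.5]
tool_rot: [0.812, 0.584, -0.0, -0.0]
ft_force: [0.7, -0.6, -1.6]
gripper_width: 19.7
```

>>> {"op": "step_arm", "data": {"rotation": [[0, 0, 3], [0, 0, 6], [0, 0, 9], [0, 0, 12.5], [0, 0, 12.5]], "translation": [[0.008, 0.03, 0.02], [0.017, 0.065, 0.04], [0.026, 0.1, 0.055], [0.035, 0.135, 0.06], [0.044, 0.17, 0.06]], "jaw": [-0.9, -0.9, -0.9, -0.9, -0.9]}}

```text
time_s: 4.7
tcp_pos: [502.2, -119.5, 242.4]
tool_rot: [0.742, 0.67, 0.001, 0.001]
ft_force: [0.6, 0.0, -0.9]
gripper_width: 19.6
```

>>> {"op": "step_arm", "data": {"rotation": [[0, 0, 0], [0, 0, 0]], "translation": [[0, 0, 0], [0, 0, 0]], "jaw": [-0.9, -0.9]}}

```text
time_s: 4.87
tcp_pos: [501.7, -119.1, 240.8]
tool_rot: [0.743, 0.67, -0.0, -0.0]
ft_force: [0.2, -0.4, -1.2]
gripper_width: 19.8
```

```bash
python3 - <<'E'
from h import *
st=readout.state(); np.save('pics/w3st.npy',st,allow_pickle=True); save('wrist','w3'); print(st['tcp_pos'],R.from_quat(st['tool_rot']).as_matrix()[:,0],st['ft_force'],st['gripper_width'])
for n in ("scene","top"): save(n,n+"3")
E
```

```text
[ 501.69766218 -119.1430071   240.77857005] [1.02651566e-01 9.94717374e-01 3.19615958e-05] [ 0.23875412 -0.35328177 -1.23706301] 19.844394465747133
```

View pics/w3.png

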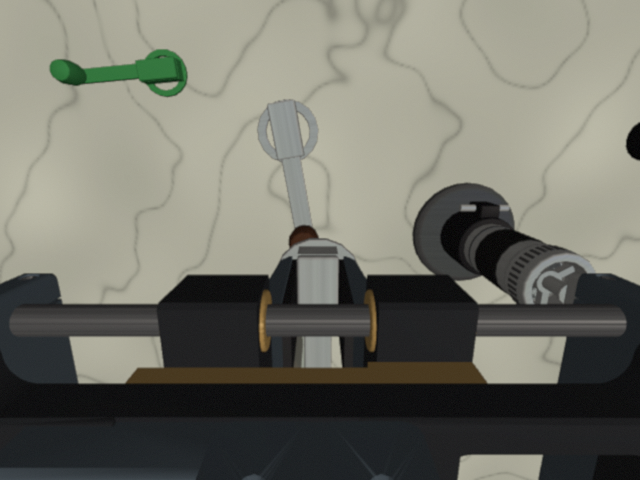

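View pics/scene3.png

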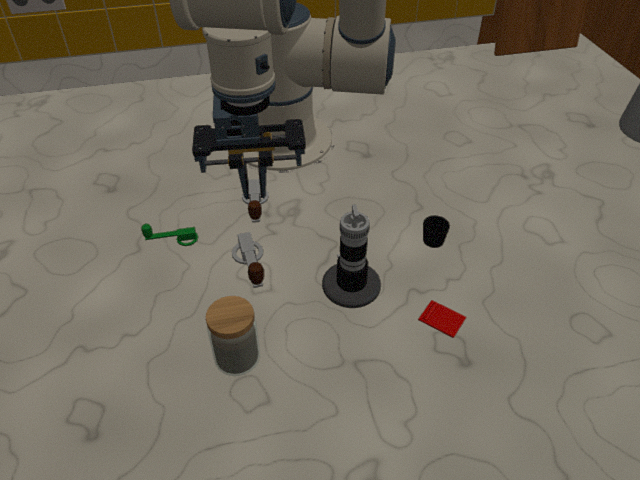

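The crank is held. In the wrist view its lid's rear edge is at (317,240), with the hub's rear edge below it at about v=250–258. I'll measure the crank in the tool frame.

```bash
python3 - <<'E'
from h import *
f=np.load('pics/w3.npz'); st=np.load('pics/w3st.npy',allow_pickle=True).item()
m=eyes.camera_model('wrist'); K=m['K'];M=np.array(m['mount']); c=(K,M[:3,:3],M[:3,3]); P=cloud(c,f['d'])
cv2.imwrite('pics/crop4.png',cv2.resize(f['p'][225:310,265:370,::-1],None,fx=7,fy=7,interpolation=cv2.INTER_NEAREST))
for v in list(range(234,304,3)): print(v,P[v,317].round(1),P[v,308].round(1),P[v,326].round(1))
q=P[225:303,270:365].reshape(-1,3)
t=q[(abs(q[:,0])<14)&(abs(q[:,2])<30)&(abs(q[:,1])<40)]
print(np.histogram(t[:,2],bins=np.arange(-30,20,2)))
# hub top points plane
E
```

```text
234 [ -0.9  14.8 185.2] [ -9.9  10.2 166.1] [ 10.   28.4 241.3]
237 [ -0.9  15.3 174.2] [ -9.8  12.8 164. ] [ 10.1  32.3 241.8]
240 [ -0.7 -25.1   6.6] [ -5.5 -24.9   7.4] [  4.  -25.4   5.5]
243 [ -0.7 -23.7   6. ] [ -5.5 -23.6   6.1] [  4.  -23.9   5.3]
246 [ -0.7 -22.2   5.4] [ -5.5 -22.2   5.4] [  4.  -21.8   6.8]
249 [ -0.7 -21.9   0.6] [ -5.4 -21.9   0.7] [  3.9 -22.3  -0.7]
252 [ -0.7 -22.2  -5.6] [ -5.2 -22.1  -5.3] [  3.7 -22.1  -5.3]
255 [ -0.7 -22.  -10. ] [ -5.1 -22.2 -10.7] [  3.6 -21.8  -9.6]
258 [ -0.7 -21.2 -12.3] [ -5.  -21.4 -12.8] [  3.6 -21.5 -13.3]
261 [ -0.7 -20.1 -13.5] [ -5.  -20.1 -13.6] [  3.6 -19.6 -12.1]
264 [ -0.7 -18.6 -13.4] [ -5.  -18.3 -12.7] [  3.6 -18.4 -12.9]
267 [ -0.7 -17.1 -13.6] [ -5.  -17.6 -15. ] [  3.6 -17.  -13.3]
270 [ -0.7 -15.3 -12.9] [ -5.  -15.8 -14.1] [  3.6 -15.2 -12.6]
273 [ -0.7 -14.3 -14.1] [ -5.  -13.9 -13.3] [  3.6 -13.9 -13.1]
276 [ -0.7 -12.7 -14.1] [ -5.  -12.6 -13.7] [  3.6 -12.6 -13.8]
279 [ -0.7 -10.9 -13.4] [ -5.  -11.1 -13.7] [  3.6 -11.  -13.6]
282 [ -0.7  -9.2 -13.1] [ -5.   -9.8 -14.4] [  3.6  -9.7 -14.1]
285 [ -0.7  -8.2 -14.3] [ -5.1  -7.9 -13.6] [  3.6  -8.  -13.9]
288 [ -0.7  -6.3 -13.4] [ -5.1  -6.4 -13.6] [  3.7  -6.4 -13.6]
291 [ -0.7  -4.8 -13.5] [ -5.1  -4.6 -13.1] [  3.7  -4.5 -13. ]
294 [ -0.7  -3.6 -14.5] [ -5.1  -3.6 -14.6] [  3.6  -3.8 -14.9]
297 [ -0.7  -1.7 -13.8] [ -5.1  -1.8 -13.9] [  3.7  -1.4 -13. ]
300 [ -0.7  -0.3 -14.1] [nan nan nan] [  3.7  -0.  -13.6]
303 [ -0.7   1.3 -14. ] [ -5.1   1.8 -13. ] [  3.7   1.7 -13.2]
(array([  48,   58,   47,   31,   53,   59,   28,  345, 1586,  117,   49,
         87,   73,   56,   61,   40,   41,  116,  340,   50,   10,    0,
          0,    0]), array([-30, -28, -26, -24, -22, -20, -18, -16, -14, -12, -10,  -8,  -6,
        -4,  -2,   0,   2,   4,   6,   8,  10,  12,  14,  16,  18]))
```

View pics/crop4.png

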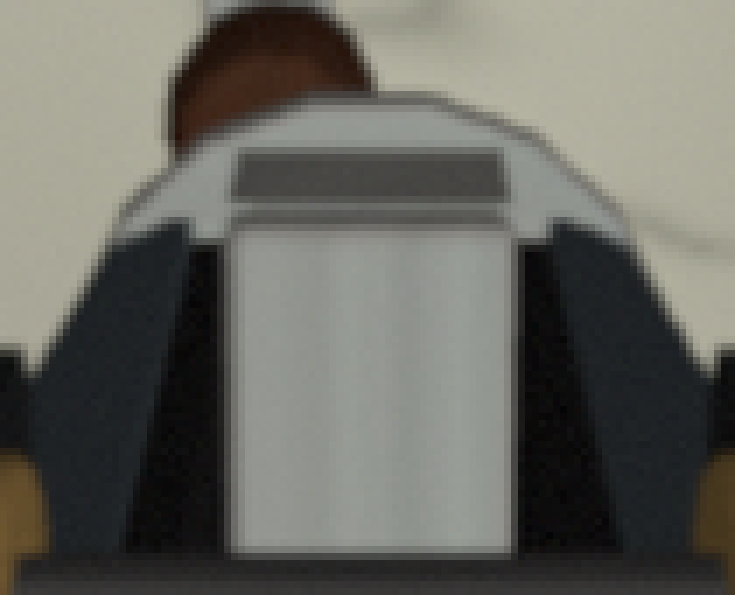

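>>> {"op": "step_arm", "data": {"rotation": [[0, 0, 0], [0, 0, 0], [0, 0, 0], [0, 0, 0], [0, 0, 0]], "translation": [[0.009, 0.035, 0], [0.018, 0.07, 0], [0.027, 0.105, 0], [0.036, 0.14, 0], [0.0448, 0.1709, 0]], "jaw": [-0.9, -0.9, -0.9, -0.9, -0.9]}}

```text
time_s: 5.43
tcp_pos: [546.7, 50.8, 240.5]
tool_rot: [0.744, 0.668, -0.0, -0.0]
ft_force: [1.2, -1.2, -1.5]
gripper_width: 19.8
```

>>> {"op": "step_arm", "data": {"rotation": [[0, 0, 0], [0, 0, 0], [0, 0, 0]], "translation": [[0, 0, 0], [0, 0, 0], [0, 0, 0]], "jaw": [-0.9, -0.9, -0.9]}}

```text
time_s: 5.68
tcp_pos: [546.4, 49.0, 240.4]
tool_rot: [0.744, 0.668, -0.0, -0.0]
ft_force: [-0.1, -0.2, -1.2]
gripper_width: 20.0
```

```bash
python3 - <<'E'
from h import *
st=readout.state(); np.save('pics/w4st.npy',st,allow_pickle=True); save('wrist','w4'); print(st['tcp_pos'],R.from_quat(st['tool_rot']).as_matrix()[:,0],st['ft_force'],st['gripper_width'])
for n in ("scene","top"): save(n,n+"4");print(readout.state()['tcp_pos'])
a=np.load('pics/scene4.npz')['p'][150:260,300:420,::-1]
b=np.load('pics/w4.npz')['p'][200:320,260:380,::-1]
cv2.imwrite('pics/c5.png',np.hstack([cv2.resize(a,(400,400)),cv2.resize(b,(400,400))]))
E
```

```text
[546.37250587  49.01278079 240.3959622 ] [ 1.06376358e-01  9.94325863e-01 -3.86917893e-04] [-0.13755154 -0.20038466 -1.16695597] 19.97633015931835
[546.2719811   48.62941743 240.5513398 ]
[546.31684017  48.71912009 240.61425378]
```

View pics/c5.png

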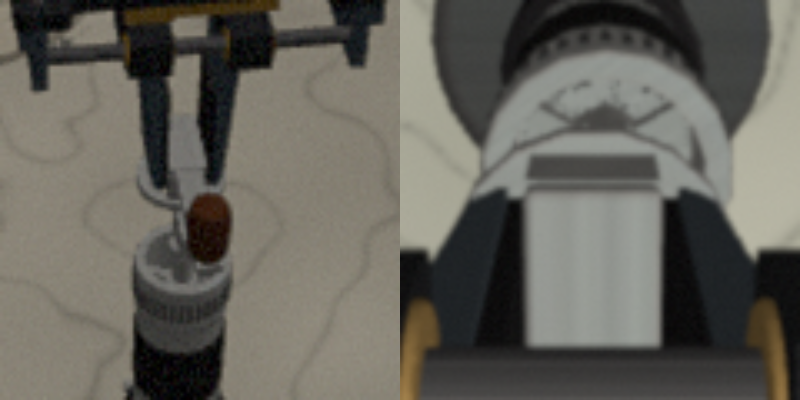

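```bash
python3 - <<'E'
from h import *
for k in ('w1','w4'):
    f=np.load(f'pics/{k}.npz'); st=np.load(f'pics/{k}st.npy',allow_pickle=True).item(); c=cam('wrist',st); P=cloud(c,f['d'])
    q=P[150:300,240:400].reshape(-1,3); t=q[(abs(q[:,2]-178.5)<2.5)][:,:2]; t=t[np.linalg.norm(t-[544,51],axis=1)<32]
    h=t
    # outer points: per angle bin max radius
    ce=np.array([544.5,51.5])
    for it in range(5):
        a=np.arctan2(*(t-ce).T[::-1]); r=np.linalg.norm(t-ce,axis=1); b=np.round(np.degrees(a)/6).astype(int)
        pts=np.array([t[b==i][np.argmax(r[b==i])] for i in np.unique(b) if r[b==i].max()>24])
        A=np.c_[2*pts,np.ones(len(pts))]; x=np.linalg.lstsq(A,(pts**2).sum(1),rcond=None)[0]; ce2=x[:2]; rr=np.sqrt(x[2]+ce2@ce2)
        ce=ce2
    print(k,len(pts),ce,rr)
    # back edges in tool frame for fixed R=26.8
    from scipy.optimize import least_squares
    s=least_squares(lambda p:np.linalg.norm(pts-p,axis=1)-26.8,[544.5,51.5],loss='soft_l1'); print(s.x)
E
```

```text
w1 61 [544.42776655  51.60487367] 26.45589331451554
[544.46068913  51.6039308 ]
w4 35 [544.37414518  51.63741661] 26.515009580268156
[544.71638438  51.55006362]
```

>>> {"op": "step_arm", "data": {"rotation": [[0, 0, 0], [0, 0, 0], [0, 0, 0], [0, 0, 0], [0, 0, 0]], "translation": [[0, 0.003, -0.008], [0, 0.003, -0.016], [0, 0.003, -0.016], [0, 0.003, -0.016], [0, 0.003, -0.016]], "jaw": [-0.9, -0.9, -0.9, -0.9, -0.9]}}

```text
time_s: 6.25
tcp_pos: [546.4, 53.0, 224.5]
tool_rot: [0.743, 0.669, -0.0, -0.0]
ft_force: [0.5, 1.0, -1.6]
gripper_width: 19.2
```

>>> {"op": "step_arm", "data": {"rotation": [[0, 0, 0], [0, 0, 0], [0, 0, 0]], "translation": [[0, 0, 0], [0, 0, 0], [0, 0, 0]], "jaw": [-0.9, -0.9, -0.9]}}

```text
time_s: 6.5
tcp_pos: [546.6, 53.1, 224.9]
tool_rot: [0.743, 0.669, 0.0, 0.0]
ft_force: [0.4, -0.2, -1.5]
gripper_width: 19.6
```

>>> {"op": "step_arm", "data": {"rotation": [[0, 0, 0], [0, 0, 0], [0, 0, 0], [0, 0, 0]], "translation": [[0, -0.0012, -0.004], [0, -0.0012, -0.004], [0, -0.0012, -0.004], [0, -0.0012, -0.004]], "jaw": [-0.9, -0.9, -0.9, -0.9]}}

```text
time_s: 6.83
tcp_pos: [546.4, 51.9, 220.6]
tool_rot: [0.743, 0.669, -0.0, -0.0]
ft_force: [0.5, 0.6, -1.1]
gripper_width: 19.9
```

```bash
python3 - <<'E'
from h import *
for i in range(4):
    st=readout.state(); print(st['tcp_pos'],np.degrees(np.arctan2(*R.from_quat(st['tool_rot']).as_matrix()[[1,0],0])),st['ft_force'])
    if i<3: eyes.grab_frame('wrist')
E
```

```text
[546.39074511  51.8751692  220.59513868] 83.94064487993957 [ 0.46528304  0.64568414 -1.06046396]
[546.47065008  51.90350611 220.666473  ] 83.94322962948353 [ 0.86134993  0.35084131 -1.46470226]
[546.44027984  51.87427325 220.67700579] 83.94356859062297 [-0.42099409  0.28323018 -1.91433082]
[546.4978376   51.88837505 220.71133027] 83.94176621088577 [-0.20136236  0.02147736 -1.41043552]
```

>>> {"op": "step_arm", "data": {"rotation": [[0, 0, 0], [0, 0, 0], [0, 0, 0], [0, 0, 0]], "translation": [[0, 0, -0.004], [0, 0, -0.008], [0, 0, -0.012], [0, 0, -0.014]], "jaw": [-0.9, -0.9, -0.9, -0.9]}}

```text
time_s: 7.32
tcp_pos: [546.1, 51.9, 205.8]
tool_rot: [0.743, 0.669, -0.0, -0.0]
ft_force: [-0.6, -1.1, -1.4]
gripper_width: 19.8
```

Entering the slot with no resistance. I'll go down further.

>>> {"op": "step_arm", "data": {"rotation": [[0, 0, 0], [0, 0, 0], [0, 0, 0], [0, 0, 0]], "translation": [[0, 0, -0.003], [0, 0, -0.006], [0, 0, -0.0075], [0, 0, -0.0075]], "jaw": [-0.9, -0.9, -0.9, -0.9]}}

```text
time_s: 7.65
tcp_pos: [546.3, 51.9, 198.8]
tool_rot: [0.743, 0.669, -0.0, -0.0]
ft_force: [0.7, 0.1, -1.3]
gripper_width: 20.0
```

>>> {"op": "step_arm", "data": {"rotation": [[0, 0, 0], [0, 0, 0], [0, 0, 0]], "translation": [[0, 0, -0.001], [0, 0, -0.002], [0, 0, -0.002]], "jaw": [-0.9, -0.9, -0.9]}}

```text
time_s: 7.9
tcp_pos: [546.6, 51.9, 197.2]
tool_rot: [0.743, 0.669, 0.0, 0.0]
ft_force: [-0.1, -0.8, -1.7]
gripper_width: 19.9
```

>>> {"op": "step_arm", "data": {"rotation": [[0, 0, 0], [0, 0, 0], [0, 0, 0]], "translation": [[0, 0, -0.001], [0, 0, -0.001], [0, 0, -0.001]], "jaw": [-0.9, -0.9, -0.9]}}

```text
time_s: 8.15
tcp_pos: [546.7, 51.9, 197.1]
tool_rot: [0.743, 0.669, 0.0, 0.0]
ft_force: [-4.5, -0.3, 13.0]
gripper_width: 19.4
```

>>> {"op": "step_arm", "data": {"rotation": [[0, 0, 0], [0, 0, 0], [0, 0, 0], [0, 0, 0], [0, 0, 0]], "translation": [[0, 0, 0], [0, 0, 0], [0, 0, 0.02], [0, 0, 0.05], [0, 0, 0.09]], "jaw": [-0.4, 0, 0.2, 0.2, 0.2]}}

```text
time_s: 8.57
tcp_pos: [545.1, 51.9, 285.2]
tool_rot: [0.744, 0.669, -0.002, -0.002]
ft_force: [0.6, -0.4, -1.2]
gripper_width: 50.2
```

>>> {"op": "step_arm", "data": {"rotation": [[0, 0, 0], [0, 0, 0], [0, 0, 0]], "translation": [[0.02, 0, 0.04], [0.03, 0, 0.06], [0.03, 0, 0.06]], "jaw": [0.2, 0.2, 0.2]}}

```text
time_s: 8.82
tcp_pos: [580.0, 51.8, 351.4]
tool_rot: [0.743, 0.669, 0.003, 0.003]
ft_force: [-0.6, -0.8, -0.2]
gripper_width: 55.0
```

```bash
python3 - <<'E'
from h import *
st=readout.state(); np.save('pics/w5st.npy',st,allow_pickle=True); save('wrist','w5'); print(st['tcp_pos'],st['ft_force'],st['gripper_width'])
save('scene','scene5')
E
```

```text
[579.95181108  51.82640608 351.36986406] [-0.56098326 -0.79603343 -0.18594299] 55.02542715635188
```

View pics/w5.png

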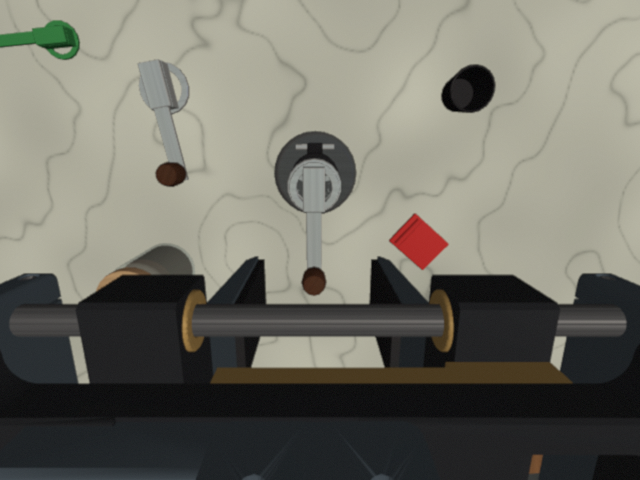

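The crank sits on the grinder, hub at (313,183), with the arm running straight down the image to the knob at (313,281). I'll measure its heights and positions.

```bash
python3 - <<'E'
from h import *
f=np.load('pics/w5.npz'); st=np.load('pics/w5st.npy',allow_pickle=True).item(); c=cam('wrist',st); P=cloud(c,f['d'])
q=P[150:303,280:350].reshape(-1,3)
hub=q[(abs(q[:,2]-211)<4)&(q[:,0]<563)]; print('hub z',np.median(hub[:,2]), cv2.minAreaRect(hub[:,:2].astype(np.float32)))
arm=q[(abs(q[:,2]-210)<4)&(q[:,0]>572)&(q[:,0]<608)]; v=cv2.fitLine(arm[:,:2].astype(np.float32),cv2.DIST_L2,0,.01,.01).ravel(); print('arm z',np.median(arm[:,2]),np.degrees(np.arctan2(v[1],v[0])))
for lo in (575,590,600):
    s=arm[(arm[:,0]>lo)&(arm[:,0]<lo+8)]; print(np.median(s[:,2]))
k=q[(q[:,2]>230)&(q[:,2]<250)]; print('knob',np.median(k[:,2]),k.min(0),k.max(0),cv2.minEnclosingCircle(k[:,:2].astype(np.float32)))
lid=q[(abs(q[:,2]-191)<3)]; print('lid',np.median(lid[:,2]),len(lid))
E
```

```text
hub z 210.55361605870922 ((544.109130859375, 51.633460998535156), (19.112518310546875, 39.27487564086914), 84.04981231689453)
arm z 209.526347709204 -7.347365
209.47321680062873
209.48627962238243
209.54788985941326
knob 238.66864395206335 [612.55184105  32.16439964 230.04056574] [633.43388922  54.39874745 241.57222659] ((623.5311889648438, 43.30768585205078), 11.244660377502441)
lid 190.51270956118282 723
```

>>> {"op": "step_arm", "data": {"rotation": [[0, 0, 0], [0, 0, 0], [0, 0, 0], [0, 0, 0], [0, 0, 0]], "translation": [[0.02, -0.004, 0], [0.0436, -0.0083, -0.02], [0.0436, -0.0083, -0.055], [0.0436, -0.0083, -0.085], [0.0436, -0.0083, -0.1]], "jaw": [0.2, 0.2, 0.2, 0.2, 0.2]}}

```text
time_s: 9.33
tcp_pos: [617.5, 43.6, 240.8]
tool_rot: [0.744, 0.669, -0.003, -0.002]
ft_force: [-1.1, 0.8, -0.3]
gripper_width: 54.8
```

>>> {"op": "step_arm", "data": {"rotation": [[0, 0, 0], [0, 0, 0], [0, 0, 0]], "translation": [[0, 0, -0.015], [0, 0, -0.02], [0, 0, -0.02]], "jaw": [0.1, 0, 0]}}

```text
time_s: 9.58
tcp_pos: [618.6, 43.6, 224.1]
tool_rot: [0.744, 0.669, -0.001, -0.001]
ft_force: [0.1, -0.4, -0.1]
gripper_width: 45.4
```

```bash
python3 - <<'E'
from h import *
st=readout.state(); print(st['tcp_pos'],R.from_quat(st['tool_rot']).as_matrix().round(4).tolist(),st['ft_force'],st['joint_pos'])
E
```

```text
[618.56327903  43.59179775 224.0852654 ] [[0.1056, 0.9944, -0.004], [0.9944, -0.1056, 0.0001], [-0.0003, -0.004, -1.0]] [ 0.0785879  -0.35619475 -0.10379132] [-2.58968504e-02  4.79580397e-01  1.34119531e+00 -1.68644514e-05
  1.32486016e+00 -1.49089315e+00]
```

>>> {"op": "step_arm", "data": {"rotation": [[0, 0, 0], [0, 0, 0], [0, 0, 0]], "translation": [[0.0045, 0, -0.003], [0.0045, 0, -0.006], [0.0045, 0, -0.006]], "jaw": [0, 0, 0]}}

```text
time_s: 9.83
tcp_pos: [624.9, 43.6, 220.3]
tool_rot: [0.743, 0.669, 0.0, 0.0]
ft_force: [0.4, 0.5, 0.3]
gripper_width: 45.3
```

>>> {"op": "step_arm", "data": {"rotation": [[0, 0, 0], [0, 0, 0], [0, 0, 0], [0, 0, 0]], "translation": [[-0.0015, 0, -0.003], [-0.0015, 0, -0.005], [-0.0015, 0, -0.005], [-0.0015, 0, -0.005]], "jaw": [-0.2, -0.4, -0.45, -0.45]}}

```text
time_s: 10.17
tcp_pos: [623.0, 43.6, 215.2]
tool_rot: [0.743, 0.669, -0.0, -0.0]
ft_force: [1.0, -0.3, -0.2]
gripper_width: 25.2
```

>>> {"op": "step_arm", "data": {"rotation": [[0, 0, 0], [0, 0, 0], [0, 0, 0], [0, 0, 0]], "translation": [[0, 0, 0], [0, 0, 0], [0, 0, 0], [0, 0, 0]], "jaw": [-0.7, -0.7, -0.7, -0.7], "grip_force": 20}}

```text
time_s: 10.5
tcp_pos: [623.1, 43.6, 215.3]
tool_rot: [0.743, 0.669, 0.0, 0.0]
ft_force: [0.0, -0.1, 0.7]
gripper_width: 21.5
```

```bash
python3 - <<'E'
from h import *
st=readout.state(); print(st['tcp_pos'],st['ft_force'],st['gripper_width'],st['joint_pos'])
E
```

```text
[623.09461539  43.59954718 215.2510607 ] [ 0.03723575 -0.09814816  0.7209269 ] 21.490740808810724 [-2.57064074e-02  4.91776179e-01  1.34490589e+00  2.65161041e-06
  1.30476500e+00 -1.49076399e+00]
```

```bash
cat > tab.py <<'E'
import numpy as np,sys
def tab(f0,f1,step,a0=-6.0):
    P=lambda f:np.array([80*np.cos(np.radians(a0-f)),80*np.sin(np.radians(a0-f)),-6*f/360])
    s=np.sign(f1-f0)*step; n=int(round((f1-f0)/s)); f=f0
    for i in range(0,n,5):
        k=min(5,n-i); print(f,'->',f+s*k,[[round(x,4) for x in ((P(f+s*(j+1))-P(f))/1000).tolist()] for j in range(k)]); f+=s*k
tab(*map(float,sys.argv[1:]))
E
python3 tab.py 0 180 9
```

```text
0.0 -> 45.0 [[-0.0023, -0.0123, -0.0001], [-0.0065, -0.0242, -0.0003], [-0.0125, -0.0352, -0.0004], [-0.0201, -0.0452, -0.0006], [-0.0292, -0.0538, -0.0008]]
45.0 -> 90.0 [[-0.0103, -0.0071, -0.0002], [-0.0217, -0.0125, -0.0003], [-0.0337, -0.0161, -0.0004], [-0.0462, -0.0177, -0.0006], [-0.0587, -0.0174, -0.0008]]
90.0 -> 135.0 [[-0.0123, 0.0023, -0.0001], [-0.0242, 0.0065, -0.0003], [-0.0352, 0.0125, -0.0004], [-0.0452, 0.0201, -0.0006], [-0.0538, 0.0292, -0.0008]]
135.0 -> 180.0 [[-0.0071, 0.0103, -0.0001], [-0.0125, 0.0217, -0.0003], [-0.0161, 0.0337, -0.0005], [-0.0177, 0.0462, -0.0006], [-0.0174, 0.0587, -0.0008]]
```

>>> {"op": "step_arm", "data": {"rotation": [[0, 0, 0], [0, 0, 0], [0, 0, 0], [0, 0, 0], [0, 0, 0]], "translation": [[-0.0023, -0.0123, -0.0001], [-0.0065, -0.0242, -0.0003], [-0.0125, -0.0352, -0.0004], [-0.0201, -0.0452, -0.0006], [-0.0292, -0.0538, -0.0008]], "jaw": [-0.7, -0.7, -0.7, -0.7, -0.7]}}

```text
time_s: 10.92
tcp_pos: [593.6, -10.3, 214.3]
tool_rot: [0.743, 0.669, 0.001, -0.0]
ft_force: [-0.4, 8.9, -0.4]
gripper_width: 21.3
```

```bash
cat > chk.py <<'E'
from h import *
st=readout.state(); p=st['tcp_pos']; C=np.array([544.3,51.8]); r=p[:2]-C; a=np.degrees(np.arctan2(r[1],r[0])); u=r/np.hypot(*r); t=np.array([u[1],-u[0]])
print('t',round(st['time_s'],2),'phi',round((-6-a)%360,1),'R',np.hypot(*r).round(2),'z',p[2].round(1),'Frad',(st['ft_force'][:2]@u).round(1),'Ftan(cw)',(st['ft_force'][:2]@t).round(1),'Fz',st['ft_force'][2].round(1),'w',round(st['gripper_width'],1),'Mz',st['moment'].round(2))
E
python3 chk.py
```

```text
t 10.92 phi 45.5 R 79.34 z 214.3 Frad -7.2 Ftan(cw) -5.2 Fz -0.4 w 21.3 Mz [ 1.85  0.03 -0.04]
```

Tracking is good, and the drag is about 5 N as expected.

>>> {"op": "step_arm", "data": {"rotation": [[0, 0, 0], [0, 0, 0], [0, 0, 0], [0, 0, 0], [0, 0, 0]], "translation": [[-0.0103, -0.0071, -0.0002], [-0.0217, -0.0125, -0.0003], [-0.0337, -0.0161, -0.0004], [-0.0462, -0.0177, -0.0006], [-0.0587, -0.0174, -0.0008]], "jaw": [-0.7, -0.7, -0.7, -0.7, -0.7]}}

```text
time_s: 11.33
tcp_pos: [535.3, -27.5, 213.7]
tool_rot: [0.744, 0.669, 0.001, 0.0]
ft_force: [6.8, 10.1, -1.5]
gripper_width: 21.2
```

```bash
python3 chk.py
```

```text
t 11.33 phi 90.4 R 79.8 z 213.7 Frad -10.8 Ftan(cw) -5.6 Fz -1.5 w 21.2 Mz [ 1.96 -1.23 -0.01]
```

>>> {"op": "step_arm", "data": {"rotation": [[0, 0, 0], [0, 0, 0], [0, 0, 0], [0, 0, 0], [0, 0, 0]], "translation": [[-0.0123, 0.003, -0.0001], [-0.0242, 0.0072, -0.0003], [-0.0352, 0.0132, -0.0004], [-0.0452, 0.0208, -0.0006], [-0.0538, 0.0299, -0.0008]], "jaw": [-0.7, -0.7, -0.7, -0.7, -0.7]}}

```text
time_s: 11.75
tcp_pos: [481.8, 1.7, 213.2]
tool_rot: [0.744, 0.669, 0.001, 0.001]
ft_force: [6.8, -1.8, -1.8]
gripper_width: 21.7
```

```bash
python3 chk.py
```

```text
t 11.75 phi 135.3 R 80.13 z 213.2 Frad -4.2 Ftan(cw) -5.7 Fz -1.8 w 21.7 Mz [-0.23 -1.35  0.01]
```

>>> {"op": "step_arm", "data": {"rotation": [[0, 0, 0], [0, 0, 0], [0, 0, 0], [0, 0, 0], [0, 0, 0]], "translation": [[-0.0071, 0.0103, -0.0001], [-0.0125, 0.0217, -0.0003], [-0.0161, 0.0337, -0.0005], [-0.0177, 0.0462, -0.0006], [-0.0174, 0.0587, -0.0008]], "jaw": [-0.7, -0.7, -0.7, -0.7, -0.7]}}

```text
time_s: 12.17
tcp_pos: [464.2, 60.6, 212.3]
tool_rot: [0.744, 0.669, 0.0, 0.001]
ft_force: [4.0, -5.5, -0.6]
gripper_width: 21.4
```

```bash
python3 chk.py;  python3 tab.py 180 90 9
```

```text
t 12.17 phi 180.3 R 80.58 z 212.3 Frad -4.6 Ftan(cw) -5.1 Fz -0.6 w 21.4 Mz [-1.17 -0.92 -0.  ]
180.0 -> 135.0 [[-0.0003, -0.0125, 0.0001], [0.0013, -0.025, 0.0003], [0.0049, -0.037, 0.0005], [0.0103, -0.0484, 0.0006], [0.0174, -0.0587, 0.0008]]
135.0 -> 90.0 [[0.0086, -0.0091, 0.0001], [0.0186, -0.0167, 0.0003], [0.0296, -0.0227, 0.0004], [0.0415, -0.0269, 0.0006], [0.0538, -0.0292, 0.0008]]
```

>>> {"op": "step_arm", "data": {"rotation": [[0, 0, 0], [0, 0, 0], [0, 0, 0], [0, 0, 0], [0, 0, 0]], "translation": [[0.0003, 0.001, 0], [0.0003, 0.001, 0], [0.0003, 0.001, 0], [0.0003, 0.001, 0], [0.0003, 0.001, 0]], "jaw": [-0.7, -0.7, -0.7, -0.7, -0.7]}}

```text
time_s: 12.58
tcp_pos: [464.1, 61.5, 211.9]
tool_rot: [0.744, 0.669, -0.0, -0.0]
ft_force: [-1.3, -0.2, 2.0]
gripper_width: 21.8
```

>>> {"op": "step_arm", "data": {"rotation": [[0, 0, 0], [0, 0, 0], [0, 0, 0], [0, 0, 0], [0, 0, 0]], "translation": [[-0.0003, -0.0125, 0.0001], [0.0013, -0.025, 0.0003], [0.0049, -0.037, 0.0005], [0.0103, -0.0484, 0.0006], [0.0174, -0.0587, 0.0008]], "jaw": [-0.7, -0.7, -0.7, -0.7, -0.7]}}

```text
time_s: 13.0
tcp_pos: [481.1, 2.8, 212.6]
tool_rot: [0.744, 0.669, -0.0, -0.001]
ft_force: [-0.0, 5.4, 0.8]
gripper_width: 21.5
```

```bash
python3 chk.py
```

```text
t 13.0 phi 136.2 R 80.01 z 212.6 Frad -3.3 Ftan(cw) 4.3 Fz 0.8 w 21.5 Mz [ 1.28  0.17 -0.01]
```

Half a turn forward is done. Backing off continues to 90° minus a little for play, then a halt.

>>> {"op": "step_arm", "data": {"rotation": [[0, 0, 0], [0, 0, 0], [0, 0, 0], [0, 0, 0], [0, 0, 0]], "translation": [[0.0086, -0.0091, 0.0001], [0.0186, -0.0167, 0.0003], [0.0296, -0.0227, 0.0004], [0.0415, -0.0269, 0.0006], [0.0538, -0.0292, 0.0008]], "jaw": [-0.7, -0.7, -0.7, -0.7, -0.7]}}

```text
time_s: 13.42
tcp_pos: [534.8, -27.0, 213.3]
tool_rot: [0.744, 0.668, -0.001, -0.001]
ft_force: [-5.9, -0.4, 2.6]
gripper_width: 21.3
```

>>> {"op": "step_arm", "data": {"rotation": [[0, 0, 0], [0, 0, 0], [0, 0, 0], [0, 0, 0], [0, 0, 0]], "translation": [[0.003, 0, 0], [0.003, 0, 0], [0.003, 0, 0], [0.003, 0, 0], [0.003, 0, 0]], "jaw": [-0.7, -0.7, -0.7, -0.7, -0.7]}}

```text
time_s: 13.83
tcp_pos: [538.2, -26.9, 213.6]
tool_rot: [0.744, 0.669, -0.0, 0.001]
ft_force: [-2.2, -7.1, 2.3]
gripper_width: 21.2
```

```bash
python3 chk.py;  python3 tab.py 88 268 9
```

```text
t 13.83 phi 88.4 R 78.95 z 213.6 Frad 7.2 Ftan(cw) 1.6 Fz 2.3 w 21.2 Mz [-1.27  0.34 -0.06]
88.0 -> 133.0 [[-0.0124, 0.0019, -0.0002], [-0.0244, 0.0056, -0.0003], [-0.0356, 0.0112, -0.0005], [-0.0458, 0.0185, -0.0006], [-0.0548, 0.0273, -0.0008]]
133.0 -> 178.0 [[-0.0075, 0.0101, -0.0001], [-0.0133, 0.0212, -0.0003], [-0.0172, 0.0331, -0.0004], [-0.0193, 0.0455, -0.0006], [-0.0194, 0.0581, -0.0008]]
178.0 -> 223.0 [[0.0019, 0.0124, -0.0001], [0.0056, 0.0244, -0.0003], [0.0112, 0.0356, -0.0004], [0.0185, 0.0458, -0.0006], [0.0273, 0.0548, -0.0008]]
223.0 -> 268.0 [[0.0101, 0.0075, -0.0001], [0.0212, 0.0133, -0.0003], [0.0331, 0.0172, -0.0005], [0.0455, 0.0193, -0.0006], [0.0581, 0.0194, -0.0008]]
```

>>> {"op": "step_arm", "data": {"rotation": [[0, 0, 0], [0, 0, 0], [0, 0, 0], [0, 0, 0], [0, 0, 0]], "translation": [[-0.0124, 0.0015, -0.0002], [-0.0244, 0.0052, -0.0003], [-0.0356, 0.0108, -0.0005], [-0.0458, 0.0181, -0.0006], [-0.0548, 0.0269, -0.0008]], "jaw": [-0.7, -0.7, -0.7, -0.7, -0.7]}}

```text
time_s: 14.25
tcp_pos: [483.4, 0.3, 213.0]
tool_rot: [0.744, 0.669, 0.0, 0.001]
ft_force: [4.4, -3.5, -0.5]
gripper_width: 21.3
```

>>> {"op": "step_arm", "data": {"rotation": [[0, 0, 0], [0, 0, 0], [0, 0, 0], [0, 0, 0], [0, 0, 0]], "translation": [[-0.0075, 0.0101, -0.0001], [-0.0133, 0.0212, -0.0003], [-0.0172, 0.0331, -0.0004], [-0.0193, 0.0455, -0.0006], [-0.0194, 0.0581, -0.0008]], "jaw": [-0.7, -0.7, -0.7, -0.7, -0.7]}}

```text
time_s: 14.67
tcp_pos: [464.2, 58.9, 212.2]
tool_rot: [0.744, 0.669, 0.0, 0.001]
ft_force: [6.7, -5.5, -1.8]
gripper_width: 21.4
```

```bash
python3 chk.py
```

```text
t 14.67 phi 179.1 R 80.39 z 212.2 Frad -7.1 Ftan(cw) -4.9 Fz -1.8 w 21.4 Mz [-1.22 -0.98 -0.05]
```

>>> {"op": "step_arm", "data": {"rotation": [[0, 0, 0], [0, 0, 0], [0, 0, 0], [0, 0, 0], [0, 0, 0]], "translation": [[0.0019, 0.0124, -0.0001], [0.0056, 0.0244, -0.0003], [0.0112, 0.0356, -0.0004], [0.0185, 0.0458, -0.0006], [0.0273, 0.0548, -0.0008]], "jaw": [-0.7, -0.7, -0.7, -0.7, -0.7]}}

```text
time_s: 15.08
tcp_pos: [492.0, 113.3, 211.2]
tool_rot: [0.743, 0.669, -0.0, 0.001]
ft_force: [5.0, -14.7, -1.9]
gripper_width: 21.4
```

```bash
python3 chk.py
```

```text
t 15.08 phi 223.6 R 80.76 z 211.2 Frad -14.5 Ftan(cw) -5.7 Fz -1.9 w 21.4 Mz [-2.76 -0.83 -0.03]
```

>>> {"op": "step_arm", "data": {"rotation": [[0, 0, 0], [0, 0, 0], [0, 0, 0], [0, 0, 0], [0, 0, 0]], "translation": [[0.0104, 0.0067, -0.0001], [0.0215, 0.0123, -0.0003], [0.0334, 0.016, -0.0005], [0.0458, 0.018, -0.0006], [0.0584, 0.018, -0.0008]], "jaw": [-0.7, -0.7, -0.7, -0.7, -0.7]}}

```text
time_s: 15.5
tcp_pos: [549.3, 131.8, 210.1]
tool_rot: [0.743, 0.669, -0.001, -0.001]
ft_force: [-5.6, -3.8, 2.9]
gripper_width: 21.3
```

>>> {"op": "step_arm", "data": {"rotation": [[0, 0, 0], [0, 0, 0], [0, 0, 0], [0, 0, 0]], "translation": [[0, 0, 0], [0, 0, 0], [0, 0, 0], [0, 0, 0]], "jaw": [-0.7, -0.7, -0.7, -0.7]}}

```text
time_s: 15.83
tcp_pos: [549.4, 131.8, 210.5]
tool_rot: [0.743, 0.669, 0.0, 0.0]
ft_force: [0.3, -1.0, 2.3]
gripper_width: 21.5
```

```bash
python3 chk.py;  python3 tab.py 268 178 9
```

```text
t 15.83 phi 267.6 R 80.18 z 210.5 Frad -1.0 Ftan(cw) 0.3 Fz 2.3 w 21.5 Mz [-0.32  0.   -0.04]
268.0 -> 223.0 [[-0.0126, -0.0001, 0.0002], [-0.0249, -0.0022, 0.0003], [-0.0368, -0.0062, 0.0005], [-0.048, -0.012, 0.0006], [-0.0581, -0.0194, 0.0008]]
223.0 -> 178.0 [[-0.0088, -0.009, 0.0001], [-0.0161, -0.0192, 0.0003], [-0.0217, -0.0304, 0.0005], [-0.0255, -0.0424, 0.0006], [-0.0273, -0.0548, 0.0008]]
```

>>> {"op": "step_arm", "data": {"rotation": [[0, 0, 0], [0, 0, 0], [0, 0, 0], [0, 0, 0], [0, 0, 0]], "translation": [[-0.0126, -0.0001, 0.0002], [-0.0249, -0.0022, 0.0003], [-0.0368, -0.0062, 0.0005], [-0.048, -0.012, 0.0006], [-0.0581, -0.0194, 0.0008]], "jaw": [-0.7, -0.7, -0.7, -0.7, -0.7]}}

```text
time_s: 16.25
tcp_pos: [491.5, 112.9, 211.4]
tool_rot: [0.743, 0.669, 0.001, 0.0]
ft_force: [6.6, 0.8, -1.7]
gripper_width: 21.4
```

```bash
python3 chk.py
```

```text
t 16.25 phi 223.2 R 80.71 z 211.4 Frad -3.7 Ftan(cw) 5.5 Fz -1.7 w 21.4 Mz [ 0.27 -1.18  0.01]
```

>>> {"op": "step_arm", "data": {"rotation": [[0, 0, 0], [0, 0, 0], [0, 0, 0], [0, 0, 0], [0, 0, 0]], "translation": [[-0.0088, -0.009, 0.0001], [-0.0161, -0.0192, 0.0003], [-0.0217, -0.0304, 0.0005], [-0.0255, -0.0424, 0.0006], [-0.0273, -0.0548, 0.0008]], "jaw": [-0.7, -0.7, -0.7, -0.7, -0.7]}}

```text
time_s: 16.67
tcp_pos: [463.8, 57.9, 212.1]
tool_rot: [0.743, 0.669, 0.001, -0.0]
ft_force: [4.5, 5.6, -0.7]
gripper_width: 21.1
```

>>> {"op": "step_arm", "data": {"rotation": [[0, 0, 0], [0, 0, 0], [0, 0, 0], [0, 0, 0]], "translation": [[0, 0, 0], [0, 0, 0], [0, 0, 0], [0, 0, 0]], "jaw": [-0.7, -0.7, -0.7, -0.7]}}

```text
time_s: 17.0
tcp_pos: [464.2, 58.2, 211.8]
tool_rot: [0.743, 0.669, -0.0, -0.0]
ft_force: [-1.8, 0.2, -0.3]
gripper_width: 21.3
```

```bash
python3 chk.py;  python3 tab.py 178 268 9; python3 tab.py 268 368 4
```

```text
t 17.0 phi 178.6 R 80.33 z 211.8 Frad 1.8 Ftan(cw) 0.1 Fz -0.3 w 21.3 Mz [ 0.01  0.34 -0.03]
178.0 -> 223.0 [[0.0019, 0.0124, -0.0001], [0.0056, 0.0244, -0.0003], [0.0112, 0.0356, -0.0004], [0.0185, 0.0458, -0.0006], [0.0273, 0.0548, -0.0008]]
223.0 -> 268.0 [[0.0101, 0.0075, -0.0001], [0.0212, 0.0133, -0.0003], [0.0331, 0.0172, -0.0005], [0.0455, 0.0193, -0.0006], [0.0581, 0.0194, -0.0008]]
268.0 -> 288.0 [[0.0056, -0.0006, -0.0001], [0.0111, -0.0016, -0.0001], [0.0165, -0.0029, -0.0002], [0.0218, -0.0046, -0.0003], [0.027, -0.0067, -0.0003]]
288.0 -> 308.0 [[0.005, -0.0024, -0.0001], [0.0099, -0.0052, -0.0001], [0.0145, -0.0084, -0.0002], [0.0189, -0.0118, -0.0003], [0.023, -0.0155, -0.0003]]
308.0 -> 328.0 [[0.0039, -0.004, -0.0001], [0.0075, -0.0083, -0.0001], [0.0108, -0.0128, -0.0002], [0.0137, -0.0175, -0.0003], [0.0163, -0.0225, -0.0003]]
328.0 -> 348.0 [[0.0023, -0.0051, -0.0001], [0.0042, -0.0103, -0.0001], [0.0057, -0.0157, -0.0002], [0.0069, -0.0212, -0.0003], [0.0077, -0.0267, -0.0003]]
348.0 -> 368.0 [[0.0004, -0.0056, -0.0001], [0.0004, -0.0112, -0.0001], [0.0, -0.0167, -0.0002], [-0.0008, -0.0223, -0.0003], [-0.0019, -0.0277, -0.0003]]
```

>>> {"op": "step_arm", "data": {"rotation": [[0, 0, 0], [0, 0, 0], [0, 0, 0], [0, 0, 0], [0, 0, 0]], "translation": [[0.0019, 0.0124, -0.0001], [0.0056, 0.0244, -0.0003], [0.0112, 0.0356, -0.0004], [0.0185, 0.0458, -0.0006], [0.0273, 0.0548, -0.0008]], "jaw": [-0.7, -0.7, -0.7, -0.7, -0.7]}}

```text
time_s: 17.42
tcp_pos: [491.7, 113.0, 211.0]
tool_rot: [0.743, 0.669, -0.001, 0.0]
ft_force: [0.6, -8.9, -0.3]
gripper_width: 21.4
```

>>> {"op": "step_arm", "data": {"rotation": [[0, 0, 0], [0, 0, 0], [0, 0, 0], [0, 0, 0], [0, 0, 0]], "translation": [[0.0101, 0.0073, -0.0001], [0.0212, 0.0131, -0.0003], [0.0331, 0.017, -0.0005], [0.0455, 0.019, -0.0006], [0.0581, 0.019, -0.0008]], "jaw": [-0.7, -0.7, -0.7, -0.7, -0.7]}}

```text
time_s: 17.83
tcp_pos: [549.5, 131.9, 210.0]
tool_rot: [0.743, 0.669, -0.001, -0.0]
ft_force: [-5.1, -7.5, 3.7]
gripper_width: 21.4
```

```bash
python3 chk.py; python3 - <<'E'
import numpy as np
# 2deg rows, 4 rows per call
P=lambda f:np.array([80*np.cos(np.radians(-6-f)),80*np.sin(np.radians(-6-f))])
for f in range(268,384,8):
    print(f,f+8,[[round(x,4) for x in ((P(f+2*j)-P(f))/1000).tolist()] for j in (1,2,3,4)])
E
```

```text
t 17.83 phi 267.7 R 80.26 z 210.0 Frad -7.8 Ftan(cw) -4.6 Fz 3.7 w 21.4 Mz [-1.5   1.23 -0.01]
268 276 [[0.0028, -0.0002], [0.0056, -0.0006], [0.0083, -0.001], [0.0111, -0.0016]]
276 284 [[0.0027, -0.0006], [0.0054, -0.0014], [0.0081, -0.0022], [0.0107, -0.0031]]
284 292 [[0.0026, -0.001], [0.0052, -0.0021], [0.0077, -0.0033], [0.0102, -0.0045]]
292 300 [[0.0024, -0.0014], [0.0048, -0.0028], [0.0072, -0.0043], [0.0095, -0.0059]]
300 308 [[0.0022, -0.0017], [0.0044, -0.0034], [0.0065, -0.0053], [0.0085, -0.0072]]
308 316 [[0.002, -0.002], [0.0039, -0.004], [0.0057, -0.0061], [0.0075, -0.0083]]
316 324 [[0.0017, -0.0022], [0.0033, -0.0045], [0.0048, -0.0069], [0.0062, -0.0093]]
324 332 [[0.0014, -0.0024], [0.0026, -0.0049], [0.0038, -0.0075], [0.0049, -0.01]]
332 340 [[0.001, -0.0026], [0.0019, -0.0052], [0.0027, -0.0079], [0.0034, -0.0106]]
340 348 [[0.0006, -0.0027], [0.0012, -0.0055], [0.0016, -0.0082], [0.0019, -0.011]]
348 356 [[0.0002, -0.0028], [0.0004, -0.0056], [0.0004, -0.0084], [0.0004, -0.0112]]
356 364 [[-0.0001, -0.0028], [-0.0004, -0.0056], [-0.0007, -0.0083], [-0.0012, -0.0111]]
364 372 [[-0.0005, -0.0027], [-0.0012, -0.0055], [-0.0019, -0.0082], [-0.0027, -0.0108]]
372 380 [[-0.0009, -0.0026], [-0.0019, -0.0052], [-0.003, -0.0078], [-0.0042, -0.0103]]
380 388 [[-0.0013, -0.0025], [-0.0026, -0.0049], [-0.0041, -0.0073], [-0.0056, -0.0097]]
```

>>> {"op": "step_arm", "data": {"rotation": [[0, 0, 0], [0, 0, 0], [0, 0, 0], [0, 0, 0]], "translation": [[0.0028, -0.0005, 0], [0.0056, -0.0009, 0], [0.0083, -0.0013, -0.0001], [0.0111, -0.0019, -0.0001]], "jaw": [-0.7, -0.7, -0.7, -0.7]}}

```text
time_s: 18.17
tcp_pos: [560.1, 130.2, 210.0]
tool_rot: [0.743, 0.669, -0.0, -0.001]
ft_force: [-5.5, 2.1, 2.1]
gripper_width: 21.5
```

```bash
python3 chk.py
```

```text
t 18.17 phi 275.4 R 79.97 z 210.0 Frad 1.0 Ftan(cw) -5.9 Fz 2.1 w 21.5 Mz [0.22 0.97 0.01]
```

>>> {"op": "step_arm", "data": {"rotation": [[0, 0, 0], [0, 0, 0], [0, 0, 0], [0, 0, 0]], "translation": [[0.0027, -0.0006, 0], [0.0054, -0.0014, 0], [0.0081, -0.0022, -0.0001], [0.0107, -0.0031, -0.0001]], "jaw": [-0.7, -0.7, -0.7, -0.7]}}

```text
time_s: 18.5
tcp_pos: [570.8, 127.2, 210.0]
tool_rot: [0.743, 0.669, -0.0, -0.001]
ft_force: [-4.5, 1.7, 1.1]
gripper_width: 21.4
```

```bash
python3 chk.py
```

```text
t 18.5 phi 283.4 R 79.87 z 210.0 Frad 0.1 Ftan(cw) -4.8 Fz 1.1 w 21.4 Mz [0.3  0.95 0.03]
```

>>> {"op": "step_arm", "data": {"rotation": [[0, 0, 0], [0, 0, 0], [0, 0, 0], [0, 0, 0]], "translation": [[0.0026, -0.001, 0], [0.0052, -0.0021, 0], [0.0077, -0.0033, -0.0001], [0.0102, -0.0045, -0.0001]], "jaw": [-0.7, -0.7, -0.7, -0.7]}}

```text
time_s: 18.83
tcp_pos: [581.0, 122.7, 209.8]
tool_rot: [0.743, 0.669, -0.0, -0.001]
ft_force: [-4.6, 1.7, 1.2]
gripper_width: 21.5
```

```bash
python3 chk.py
```

```text
t 18.83 phi 291.4 R 79.8 z 209.8 Frad -0.6 Ftan(cw) -4.9 Fz 1.2 w 21.5 Mz [ 0.31  1.03 -0.03]
```

```bash
cat >> chk.py <<'E'
M=st['moment']; F=np.array([-M[1],M[0]]); print('   M-tan',(F@t).round(3),'M-rad',(F@u).round(3), 'vel',st['joint_velocities'].round(3).tolist()[0])
E
python3 chk.py
```

```text
t 18.83 phi 291.4 R 79.8 z 209.8 Frad -0.6 Ftan(cw) -4.9 Fz 1.2 w 21.5 Mz [ 0.31  1.03 -0.03]
   M-tan -1.061 M-rad -0.196 vel -0.03
```

>>> {"op": "step_arm", "data": {"rotation": [[0, 0, 0], [0, 0, 0], [0, 0, 0], [0, 0, 0]], "translation": [[0.0024, -0.0014, 0], [0.0048, -0.0028, 0], [0.0072, -0.0043, -0.0001], [0.0095, -0.0059, -0.0001]], "jaw": [-0.7, -0.7, -0.7, -0.7]}}

```text
time_s: 19.17
tcp_pos: [590.4, 116.8, 209.7]
tool_rot: [0.743, 0.669, -0.0, -0.001]
ft_force: [-5.5, 1.6, 0.9]
gripper_width: 21.5
```

```bash
python3 chk.py
```

```text
t 19.17 phi 299.4 R 79.67 z 209.7 Frad -1.9 Ftan(cw) -5.4 Fz 0.9 w 21.5 Mz [ 0.37  1.01 -0.04]
   M-tan -1.038 M-rad -0.288 vel -0.036
```

>>> {"op": "step_arm", "data": {"rotation": [[0, 0, 0], [0, 0, 0], [0, 0, 0], [0, 0, 0]], "translation": [[0.0022, -0.0017, 0], [0.0044, -0.0034, 0], [0.0065, -0.0053, -0.0001], [0.0085, -0.0072, -0.0001]], "jaw": [-0.7, -0.7, -0.7, -0.7]}}

```text
time_s: 19.5
tcp_pos: [599.0, 109.6, 209.6]
tool_rot: [0.743, 0.669, -0.0, -0.001]
ft_force: [-5.5, 2.2, 1.0]
gripper_width: 21.6
```

```bash
python3 chk.py
```

```text
t 19.5 phi 307.4 R 79.56 z 209.6 Frad -2.2 Ftan(cw) -5.5 Fz 1.0 w 21.6 Mz [0.43 1.02 0.02]
   M-tan -1.039 M-rad -0.39 vel -0.042
```

>>> {"op": "step_arm", "data": {"rotation": [[0, 0, 0], [0, 0, 0], [0, 0, 0], [0, 0, 0]], "translation": [[0.002, -0.002, 0], [0.0039, -0.004, 0], [0.0057, -0.0061, -0.0001], [0.0075, -0.0083, -0.0001]], "jaw": [-0.7, -0.7, -0.7, -0.7]}}

```text
time_s: 19.83
tcp_pos: [606.4, 101.4, 209.5]
tool_rot: [0.743, 0.669, -0.0, -0.001]
ft_force: [-4.8, 3.2, 0.3]
gripper_width: 21.4
```

```bash
python3 chk.py
```

```text
t 19.83 phi 315.4 R 79.48 z 209.5 Frad -1.7 Ftan(cw) -5.5 Fz 0.3 w 21.4 Mz [0.54 0.98 0.05]
   M-tan -1.033 M-rad -0.423 vel -0.046
```

>>> {"op": "step_arm", "data": {"rotation": [[0, 0, 0], [0, 0, 0], [0, 0, 0], [0, 0, 0]], "translation": [[0.0017, -0.0022, 0], [0.0033, -0.0045, 0], [0.0048, -0.0069, -0.0001], [0.0062, -0.0093, -0.0001]], "jaw": [-0.7, -0.7, -0.7, -0.7]}}

```text
time_s: 20.17
tcp_pos: [612.6, 92.1, 209.3]
tool_rot: [0.743, 0.669, -0.0, -0.001]
ft_force: [-3.9, 4.2, 1.4]
gripper_width: 21.7
```

```bash
python3 chk.py
```

```text
t 20.17 phi 323.5 R 79.36 z 209.3 Frad -1.2 Ftan(cw) -5.6 Fz 1.4 w 21.7 Mz [ 0.71  0.97 -0.02]
   M-tan -1.103 M-rad -0.472 vel -0.048
```

>>> {"op": "step_arm", "data": {"rotation": [[0, 0, 0], [0, 0, 0]], "translation": [[0.0014, -0.0024, 0], [0.0026, -0.0049, -0.0001]], "jaw": [-0.7, -0.7]}}

```text
time_s: 20.33
tcp_pos: [615.2, 87.3, 209.3]
tool_rot: [0.743, 0.669, -0.0, -0.001]
ft_force: [-4.6, 3.0, 0.5]
gripper_width: 21.6
```

```bash
python3 chk.py
```

```text
t 20.33 phi 327.4 R 79.33 z 209.3 Frad -2.8 Ftan(cw) -4.7 Fz 0.5 w 21.6 Mz [ 0.7   0.85 -0.03]
   M-tan -1.002 M-rad -0.446 vel -0.051
```

>>> {"op": "step_arm", "data": {"rotation": [[0, 0, 0], [0, 0, 0]], "translation": [[0.0012, -0.0026, 0], [0.0023, -0.0051, -0.0001]], "jaw": [-0.7, -0.7]}}

```text
time_s: 20.5
tcp_pos: [617.5, 82.2, 209.2]
tool_rot: [0.743, 0.669, -0.0, -0.001]
ft_force: [-4.3, 2.7, 1.2]
gripper_width: 21.5
```

```bash
python3 chk.py
```

```text
t 20.5 phi 331.5 R 79.3 z 209.2 Frad -2.9 Ftan(cw) -4.2 Fz 1.2 w 21.5 Mz [0.74 0.98 0.  ]
   M-tan -1.063 M-rad -0.621 vel -0.049
```

>>> {"op": "step_arm", "data": {"rotation": [[0, 0, 0], [0, 0, 0]], "translation": [[0.001, -0.0026, 0], [0.0019, -0.0052, -0.0001]], "jaw": [-0.7, -0.7]}}

```text
time_s: 20.67
tcp_pos: [619.5, 77.1, 209.1]
tool_rot: [0.743, 0.669, -0.0, -0.001]
ft_force: [-4.2, 3.8, 0.6]
gripper_width: 21.6
```

```bash
python3 chk.py
```

```text
t 20.67 phi 335.4 R 79.29 z 209.1 Frad -2.7 Ftan(cw) -4.9 Fz 0.6 w 21.6 Mz [0.82 0.8  0.03]
   M-tan -1.028 M-rad -0.497 vel -0.052
```

No rise yet. Carrying on.

>>> {"op": "step_arm", "data": {"rotation": [[0, 0, 0], [0, 0, 0]], "translation": [[0.0008, -0.0027, 0], [0.0015, -0.0054, -0.0001]], "jaw": [-0.7, -0.7]}}

```text
time_s: 20.83
tcp_pos: [621.0, 71.7, 209.0]
tool_rot: [0.743, 0.669, -0.0, -0.001]
ft_force: [-4.1, 4.5, 1.0]
gripper_width: 21.4
```

```bash
python3 chk.py
```

```text
t 20.83 phi 339.5 R 79.27 z 209.0 Frad -2.8 Ftan(cw) -5.4 Fz 1.0 w 21.4 Mz [ 0.77  0.83 -0.02]
   M-tan -0.954 M-rad -0.61 vel -0.052
```

>>> {"op": "step_arm", "data": {"rotation": [[0, 0, 0], [0, 0, 0]], "translation": [[0.0006, -0.0027, 0], [0.0012, -0.0055, -0.0001]], "jaw": [-0.7, -0.7]}}

```text
time_s: 21.0
tcp_pos: [622.3, 66.3, 208.9]
tool_rot: [0.743, 0.669, -0.0, -0.001]
ft_force: [-4.8, 5.1, 2.2]
gripper_width: 21.6
```

```bash
python3 chk.py
```

```text
t 21.0 phi 343.5 R 79.28 z 208.9 Frad -3.8 Ftan(cw) -5.9 Fz 2.2 w 21.6 Mz [1.06 0.86 0.02]
   M-tan -1.202 M-rad -0.653 vel -0.054
```

>>> {"op": "step_arm", "data": {"rotation": [[0, 0, 0], [0, 0, 0]], "translation": [[0.0004, -0.0027, 0], [0.0007, -0.0055, -0.0001]], "jaw": [-0.7, -0.7]}}

```text
time_s: 21.17
tcp_pos: [623.0, 60.9, 208.9]
tool_rot: [0.743, 0.669, 0.0, -0.001]
ft_force: [-3.1, 6.2, 2.0]
gripper_width: 21.0
```

```bash
python3 chk.py
```

```text
t 21.17 phi 347.4 R 79.23 z 208.9 Frad -2.4 Ftan(cw) -6.5 Fz 2.0 w 21.0 Mz [1.3  0.77 0.02]
   M-tan -1.382 M-rad -0.614 vel -0.052
```

>>> {"op": "step_arm", "data": {"rotation": [[0, 0, 0], [0, 0, 0]], "translation": [[0.0002, -0.0028, 0], [0.0004, -0.0056, -0.0001]], "jaw": [-0.7, -0.7]}}

```text
time_s: 21.33
tcp_pos: [623.5, 55.5, 208.8]
tool_rot: [0.743, 0.669, 0.0, -0.001]
ft_force: [-4.6, 7.5, 2.0]
gripper_width: 21.1
```

```bash
python3 chk.py
```

```text
t 21.33 phi 351.4 R 79.25 z 208.8 Frad -4.3 Ftan(cw) -7.7 Fz 2.0 w 21.1 Mz [ 1.4   0.81 -0.02]
   M-tan -1.436 M-rad -0.746 vel -0.055
```

>>> {"op": "step_arm", "data": {"rotation": [[0, 0, 0], [0, 0, 0]], "translation": [[0, -0.0028, 0], [0, -0.0056, -0.0001]], "jaw": [-0.7, -0.7]}}

```text
time_s: 21.5
tcp_pos: [623.5, 50.0, 208.8]
tool_rot: [0.743, 0.669, 0.0, -0.001]
ft_force: [-2.6, 7.2, 2.8]
gripper_width: 21.5
```

```bash
python3 chk.py
```

```text
t 21.5 phi 355.3 R 79.25 z 208.8 Frad -2.8 Ftan(cw) -7.2 Fz 2.8 w 21.5 Mz [1.64 0.57 0.03]
   M-tan -1.631 M-rad -0.609 vel -0.053
```

>>> {"op": "step_arm", "data": {"rotation": [[0, 0, 0], [0, 0, 0]], "translation": [[-0.0001, -0.0028, 0], [-0.0004, -0.0056, -0.0001]], "jaw": [-0.7, -0.7]}}

```text
time_s: 21.67
tcp_pos: [623.2, 44.5, 208.7]
tool_rot: [0.743, 0.669, 0.0, -0.001]
ft_force: [-1.6, 9.1, 1.9]
gripper_width: 21.5
```

```bash
python3 chk.py
```

```text
t 21.67 phi 359.3 R 79.27 z 208.7 Frad -2.4 Ftan(cw) -8.9 Fz 1.9 w 21.5 Mz [1.82 0.58 0.04]
   M-tan -1.763 M-rad -0.746 vel -0.053
```

>>> {"op": "step_arm", "data": {"rotation": [[0, 0, 0], [0, 0, 0]], "translation": [[-0.0003, -0.0025, 0], [-0.0006, -0.0045, 0]], "jaw": [-0.7, -0.7]}}

```text
time_s: 21.83
tcp_pos: [622.6, 40.1, 208.7]
tool_rot: [0.743, 0.669, 0.001, -0.001]
ft_force: [-2.0, 10.1, 0.7]
gripper_width: 21.8
```

```bash
python3 chk.py
```

```text
t 21.83 phi 2.5 R 79.22 z 208.7 Frad -3.5 Ftan(cw) -9.7 Fz 0.7 w 21.8 Mz [ 2.07  0.52 -0.03]
   M-tan -1.972 M-rad -0.821 vel -0.037
```

>>> {"op": "step_arm", "data": {"rotation": [[0, 0, 0], [0, 0, 0], [0, 0, 0], [0, 0, 0]], "translation": [[0, 0, 0], [0, 0, 0], [0, 0, 0], [0, 0, 0]], "jaw": [-0.7, -0.7, -0.7, -0.7]}}

```text
time_s: 22.17
tcp_pos: [622.6, 40.0, 208.8]
tool_rot: [0.743, 0.669, 0.0, -0.001]
ft_force: [-2.7, 8.6, 1.7]
gripper_width: 21.9
```

```bash
python3 chk.py
```

```text
t 22.17 phi 2.6 R 79.22 z 208.8 Frad -4.0 Ftan(cw) -8.1 Fz 1.7 w 21.9 Mz [1.53 0.6  0.09]
   M-tan -1.424 M-rad -0.821 vel 0.001
```

>>> {"op": "step_arm", "data": {"rotation": [[0, 0, 0], [0, 0, 0], [0, 0, 0], [0, 0, 0]], "translation": [[0, 0, 0], [0, 0, 0], [0, 0, 0], [0, 0, 0]], "jaw": [-0.5, -0.3, -0.1, -0.1]}}

```text
time_s: 22.5
tcp_pos: [623.2, 38.5, 208.8]
tool_rot: [0.743, 0.669, 0.0, 0.0]
ft_force: [0.2, -0.3, 0.7]
gripper_width: 39.1
```

```bash
python3 chk.py
```

```text
t 22.5 phi 3.5 R 79.99 z 208.8 Frad 0.2 Ftan(cw) 0.2 Fz 0.7 w 39.1 Mz [-0.02  0.03 -0.07]
   M-tan 0.021 M-rad -0.028 vel -0.003
```

>>> {"op": "step_arm", "data": {"rotation": [[0, 0, 0], [0, 0, 0], [0, 0, 0], [0, 0, 0], [0, 0, 0]], "translation": [[0, 0, 0.02], [0, 0, 0.05], [0, 0, 0.085], [-0.02, 0, 0.11], [-0.04, 0, 0.135]], "jaw": [-0.1, -0.1, 0, 0.2, 0.2]}}

```text
time_s: 22.92
tcp_pos: [583.3, 38.3, 345.1]
tool_rot: [0.744, 0.669, 0.0, 0.0]
ft_force: [0.6, -0.5, -1.0]
gripper_width: 54.1
```

>>> {"op": "step_arm", "data": {"rotation": [[0, 0, 0], [0, 0, 0], [0, 0, 0]], "translation": [[0, 0, 0.01], [0, 0, 0.01], [0, 0, 0.01]], "jaw": [0.2, 0.2, 0.2]}}

```text
time_s: 23.17
tcp_pos: [583.6, 38.3, 353.8]
tool_rot: [0.744, 0.669, 0.0, 0.0]
ft_force: [0.2, -0.9, -1.2]
gripper_width: 54.5
```

```bash
python3 - <<'E'
from h import *
st=readout.state(); np.save('pics/w6st.npy',st,allow_pickle=True); save('wrist','w6'); save('scene','scene6'); print(st['tcp_pos'],st['ft_force'])
f=np.load('pics/w6.npz'); c=cam('wrist',st); P=cloud(c,f['d'])
q=P[130:303,250:380].reshape(-1,3)
hub=q[(abs(q[:,2]-205)<5)&(q[:,0]<563)&(q[:,0]>515)]; print('hub z',np.median(hub[:,2]), cv2.minAreaRect(hub[:,:2].astype(np.float32)))
X=np.c_[hub[:,:2]-[544,52],np.ones(len(hub))]; 
for i in range(4):
    s=np.linalg.lstsq(X,hub[:,2],rcond=None)[0]; k=abs(X@s-hub[:,2])<1.5; X=X[k];hub=hub[k]
print('tilt',s)
for lo in (572,585,598):
    s=q[(abs(q[:,2]-204)<5)&(q[:,0]>lo)&(q[:,0]<lo+10)]; print('arm z',np.median(s[:,2]))
k=q[(q[:,2]>226)&(q[:,2]<245)]; print('knob',np.median(k[:,2]),cv2.minEnclosingCircle(k[:,:2].astype(np.float32)))
E
```

```text
[583.55714564  38.32275436 353.78251497] [ 0.18297193 -0.92097367 -1.22200831]
hub z 204.80860866315703 ((543.9039916992188, 51.6541748046875), (19.934070587158203, 39.22907638549805), 83.95587158203125)
tilt [-4.26451684e-04  8.11945671e-03  2.04832694e+02]
arm z 204.03046449154
arm z 203.79172755164274
arm z 203.840689928416
knob 233.0652363367197 ((622.68310546875, 42.23617172241211), 10.697649955749512)
```

View pics/w6.png

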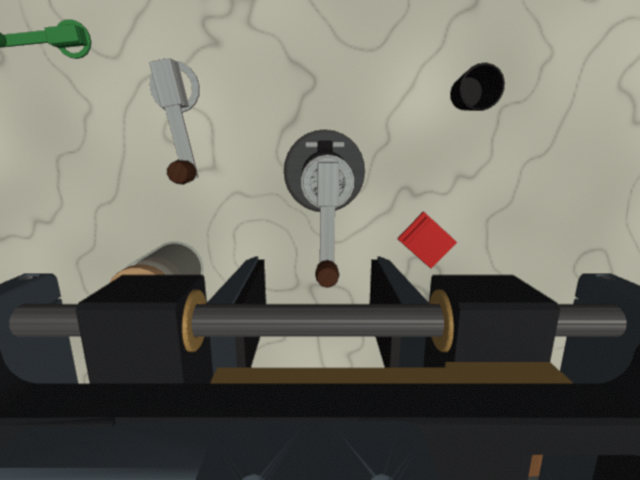

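View pics/scene6.png

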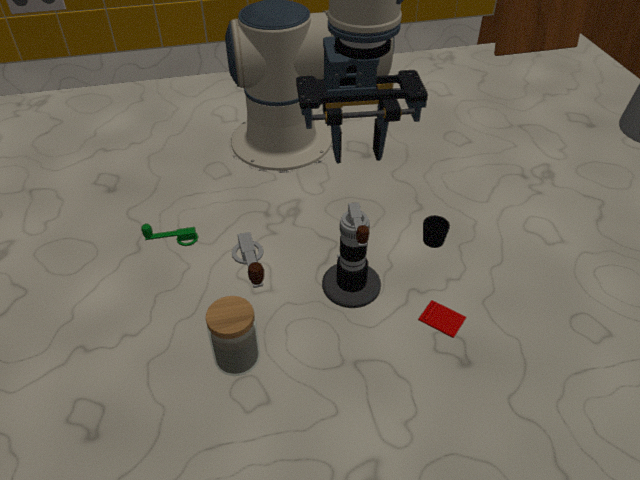

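```bash
python3 -c "
from bench import job; print(job.close_job())"
```

```text
the job is handed in; nothing more can be done
None
```

The crank is on the tang, the spindle is run down snug on its washer, and I handed the job in at about 23 s. The close call gave no verdict.

- **Fitting:** I gripped the small silver crank by its hub and lowered it onto the tang until it bottomed, which showed as a 13 N push back. The camera put the lid about where the crank's fully-down height says it should be.
- **Turning:** With the knob I went 180° forward, 90° back, 180° forward and 90° back, halting each time. Then I went forward slowly, with a steady drag of about 5 N.
- **Snug:** The force at the knob began to rise at about 338° of crank turn. I stopped at about 362.6°, roughly 0.42 rad past first touch and 4.6 N above the drag. I estimate the washer load at 67–75 N; it cannot be read directly.
- **Last checks:** The gripper is open and about 0.1 m clear above, with force readings at noise level. The crank is level to within 0.01 rad and has sunk 5.7 mm. The cup, jar and scraper were not touched.
- **Small disagreements:** I expected about 6.0 mm of sink from the turn, which is within camera error and play in the slot. While leading the knob round, sideways force briefly reached about 15 N from a sub-millimetre error in the circle's centre, and I corrected it.

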